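# Show a freshly blocked lens to the inspection camera

### The job

The lens on the blocker has just had its blue block stuck on: swing the blocker's arm back well out of the way by its black knob, then lift the lens off its three pins by the blue block without pressing down on it. Hold it up in the air in front of the tilted inspection camera, with the middle of the lens 100 mm from the camera's front glass on its line of sight, its clear underside (not the block) square to the camera and the long side of the block level. Leave the arm swung back, do not touch the camera or disturb the other things on the bench, and finish still holding the lens there, motionless: do not put it down or let go.

Things in the scene. Friction and masses are not known exactly. Their poses are not given: they have to be found in the camera images.
- blocker: manual lens blocker, fixed: white base 124 mm (x) by 172 mm (y, from -120 to +52), top 26 mm up, with a round light table and three thin pins (22 mm radius, tops 46 mm above the bench) that carry the lens. Origin on the bench below the middle of the pins; x points roughly away from the robot, z up. The swing arm's column is at y = -95 mm, 113 mm high
- swing_arm (a joint): angle of the blocker's swing arm about its vertical column, rad. At 0 it lies along the blocker's +y, right over the lens; grows as it swings back towards the blocker's +x (clockwise from above), stop at 1.9; stays where left (friction 0.1 N m). Starts near 0. Bar 16 mm wide, 88 to 100 mm above the bench; its plunger ends 4 mm above the block. Well out of the way from 0.9 on
- swing_pivot (a point): point on the arm's vertical turning axis, on top of the column, 118 mm above the bench; carries the axes of the blocker
- swing_knob (a point): middle of the upright black knob on the free end of the swing arm, 120 mm from the pivot axis, 118 mm above the bench; the knob is round, 18 mm across, from 100 to 131 mm above the bench (gripping part 106 to 126 mm). Moves with the arm
- lens: round clear lens, 65 mm across, 6.5 mm high, convex side up, blue block stuck on top; 28 to 56 g. Origin in the middle of the rim's lowest plane (44 mm above the bench at the start); z = optical axis, from clear underside to block. Block: 16 mm wide along x, 26 mm long along y (long side), 9.5 to 29 mm above the origin; under it a flange 24 x 30 mm, 7 to 9.5 mm. Grip across the 16 mm
- lens_middle (a point): middle of the lens itself, 3 mm above the lens' origin on its axis; axes as the lens
- block_top (a point): middle of the block's top face, 29 mm above the lens' origin on its axis; axes as the lens
- camera_foot: inspection camera's foot, fixed to the bench: dark round foot 92 mm across and an aluminium fork that carries the camera's head, tilt axis 88 mm above the bench. Origin on the bench at the middle of the foot; the camera looks up and towards the foot's -x axis, roughly at the robot
- camera_front (a point): middle of the front glass of the inspection camera, in the middle of a white ring light 72 mm across. Its z axis is the line of sight, away from the camera (upwards and towards the robot, 0.5 to 0.75 rad from vertical); its y axis is level
- focus_point (a point): point in the air on the camera's line of sight, 100 mm in front of the front glass, where the middle of the lens must be held; axes as camera_front
- lens_box_a: small clear-lidded black lens box, 29 x 32 x 17 mm, bystander; origin under its centre
- lens_box_b: another such lens box, bystander; origin under its centre
- lens_clock: round lens clock lying on its back, 72 x 50 x 12 mm, bystander; origin at its underside
- nose_pad_tin: round teal and white tin, 54 mm across, 22 mm high, bystander; origin under its centre
- buff_block: felt buffing block with wooden back, 26 x 62 x 24 mm, bystander; origin under its centre
- lens_spray: white bottle, 50 mm across, 131 mm high, bystander; origin under its centre
- tweezers: steel tweezers lying flat, 13 x 120 x 9 mm, bystander; origin under the centre
Things that resemble listed ones, but are neither listed nor needed, are in the scene too. There is more than one size of the lens; the one meant has the size given above.

How it is judged (in metres and radians):
On the way, in this order (a step that is already met when the one before it is completed fails the run):
1. the arm is swung back at least 0.85 rad while the lens still lies on its pins (value of joint swing_arm above 0.85 rad and distance of lens from where it was at the start of the episode below 0.01 m), for 0.2 s.
2. the lens is lifted off its pins by the fingers, with the arm still swung back (height (world z) of lens above 0.065 m and contact force between lens and blocker below 0.05 N and contact force between lens and the fingers above 0.5 N and value of joint swing_arm above 0.75 rad), for 0.1 s.
At the end, for the whole second after the job is handed in: Held still by the fingers alone: lens middle within 15 mm of the point 100 mm in front of the camera's glass, clear underside facing the camera and square to the line of sight within 10 degrees, long side of the block level within 10 degrees, swing arm still at 0.75 rad or more (distance between lens_middle and focus_point below 0.015 m and angle between the z axis of lens and the z axis of camera_front, either way round below 0.17 rad and angle between the y axis of lens and the y axis of camera_front, either way round below 0.17 rad and z of block_top in the frame of camera_front above 0.1 m and height (world z) of lens above 0.12 m and contact force between lens and the fingers above 0.5 N and contact force between lens and blocker below 0.05 N and contact force between lens and camera_foot below 0.05 N and linear speed of lens below 0.02 m/s and angular speed of lens below 0.15 rad/s and value of joint swing_arm above 0.75 rad); the arm keeps its last pose, push and grip.
It fails at once if the lens is dropped or knocked down off the blocker's pins (height (world z) of lens below 0.035 m).
It fails at once if the lens is pressed down on its pins with more than 40 N (contact force between lens and blocker above 40 N).
It fails at once if the camera is touched (more than 1 N) or its head turned (contact force between camera_foot and anything else above 1 N or distance of camera_front from where it was at the start of the episode above 0.008 m).
It fails at once if another thing on the bench is pushed more than 30 mm (distance of any of lens_box_a, lens_box_b, lens_clock, nose_pad_tin, buff_block, lens_spray, tweezers from where it was at the start of the episode above 0.03 m).
It also fails if it takes over 54 s, if anything falls off the work surface, if the arm or the gripper's body presses on something with over 40 N, if the wrist force passes 120 N, or if a joint passes its speed limit or range.

### The arm

A 6-joint arm with a two-finger parallel gripper is mounted at the origin on a cart in front of the work surface, level with it; the furniture and walls round the work are solid. World frame = base frame: x ahead of the robot, y to its left, z up, the work surface at z = 0. Lengths are in mm, angles in rad, forces in N, time in s.
With the tool pointing down it reaches from about 350 to 775 mm from the base axis. Payload 7.3 kg.
Tool frame: the origin (TCP) lies on the centre line of the jaws, within the pads' length; the fingertips stand 11 mm ahead of it and the grasp point (between the pads) lies 8 mm behind it; z points along the fingers, y is the line along which they close (so a half turn about z gives the same grasp; the last joint's range is limited). The gripper opens to 92 mm and grips with 3 to 60 N. Pads are 19 mm wide; open, the fingers measure 130 mm over their backs; the gripper's body (75 mm by 190 mm) begins 47 mm behind the grasp point.
Start: joints at [-1.343, 0.342, 1.524, -0, 1.275, -0.146], TCP at [191.731, -488.76, 200.541] pointing down, gripper open.
Joint ranges: [-2.53, 2.53], [-0.77, 2.02], [0.04, 2.7], [-1, 4.14], [0.28, 2.66], [-3.11, 3.11]. Speed limits (rad/s): [2.57, 2.57, 3.14, 3.14, 3.14, 3.14].

### API

Orientations are given as [roll, pitch, yaw] about the fixed x, y, z axes, in that order (R = Rz(yaw) Ry(pitch) Rx(roll)).
In Python, from plant import bot gives the robot as it stands.
- The arm moves only by the tool step_arm, never from a script. Its argument "deltas" is a list of rows, each a list of 5 numbers: the opening, from 0 (shut) to 1 (fully open), then the shift along the tool's x, y, z each as a share of 0.5 m, from -1 to 1, then the turn about the tool's z as a share of pi/2 rad, from -1 to 1. In form: [[claw, x, y, z, turn], ...]. A call has 1 to 8 rows; each row shifts and turns the commanded pose from where the row before left it, along the tool's axes as they then stand; what a row does not reach is not made up. A row lasts 1/10 s, in which the tool goes at most 50 mm and 8.59 degrees, less where a joint would pass 70% of its speed; a pose out of reach is approached as far as the arm can. A call with a number of a shift or a turn outside -1 to 1 is refused whole. A call with a gripper value outside its range is refused whole. The fingers move at their own pace and stop on an object; the grip force is fixed at half the most. Time passes only in rows, so rows that do not move let the fingers close. It gives the time, the measured TCP pose, the force, the opening and the grip force at its end, in the units of the state.
- bot.get_obs(): the state, without advancing time (a new reading comes with each control period).
- bot.capture(name): name is "scene" or "top" or "wrist"; returns (picture, depth): 384x512x3 uint8, red, green, blue; 384x512 float32, mm along the optical axis (not along the pixel's ray), 0 where there is no reading.
- bot.camera_params(name): a dict with "fov_y" (degrees; the focal length in pixels is half the picture's height over the tangent of half this angle, whatever the lens; pixels are square), "cx", "cy" (the principal point, pixels), "rvec" (rotation vector, rad) and "tvec" (3), from world to camera coordinates, as OpenCV has them. Camera axes: x right, y down, z forward; pixel columns grow to the right and rows downward; lengths in mm; the calibration is good to about 2 mm. A picture is of the moment at which its call begins: read the wrist's pose just before it. camera_params takes no time and is no camera call; for the wrist camera it gives the pose at the moment of the call.
- bot.close_job(): hands the job in; it is judged then, once.
The state is a dict: "time": time; "joint_positions": joint angles; "dq": joint speeds; "tau": joint torques, N m; "tool_pos": TCP position; "tcp_rot": TCP orientation; "contact_force": force on the tool from outside, world axes, zero at the start; "moment": the same for the moment, N m; "grip_width": finger opening in mm; "finger_force": force on a finger pad.
Only numpy, scipy, OpenCV 4.12 (cv2) and the standard library are available. Lean on these libraries where they do the work, as an engineer would, in place of code of your own. Each camera call takes 0.05 s, during which the arm holds its last target. There are 200 camera calls.

## Working session

There is one attempt and no reset: what is moved stays moved. The work goes in short steps, Python scripts to look and compute and a tool call to move; the robot and the scene stay as the last step left them, time stands still between calls to the robot, and variables do not carry over. Pictures are saved under pics/ and viewed, at most 10 in all, crops included, and the job is handed in when it is done.

Besides the shell and the picture viewer there is one more tool, called after "Emit:" in YAML: its name, and indented under it one key for each argument. step_arm: Moves the arm, as the interface text tells. Shift numbers are shares of 0.5 m and turn numbers shares of pi/2 rad, none past 1 either way. Its arguments: {"type":"object","properties":{"deltas":{"type":"array","items":{"type":"array","items":{"type":"number","minimum":-1,"maximum":1}}}},"required":["deltas"]}

```bash
ls; mkdir -p pics; cat > h.py <<'E'
import numpy as np, cv2
from plant import bot
def cam(n):
    p=bot.camera_params(n); f=192/np.tan(np.radians(p['fov_y'])/2)
    K=np.array([[f,0,p['cx']],[0,f,p['cy']],[0,0,1]]); R=cv2.Rodrigues(np.array(p['rvec'],float))[0]
    return K,R,np.array(p['tvec'],float).ravel()
def pts(n,depth):
    K,R,t=cam(n); v,u=np.mgrid[:384,:512]
    c=np.stack([(u-K[0,2])/K[0,0]*depth,(v-K[1,2])/K[1,1]*depth,depth],-1)
    return (c-t)@R
def ray(n,u,v,z):
    K,R,t=cam(n); d=R.T@np.array([(u-K[0,2])/K[0,0],(v-K[1,2])/K[1,1],1]); o=-R.T@t
    return o+d*(z-o[2])/d[2]
def proj(n,P):
    K,R,t=cam(n); q=(np.atleast_2d(P)@R.T+t)@K.T; return q[:,:2]/q[:,2:]
E
python3 - <<'E'
from h import *
o=bot.get_obs(); print({k:np.round(v,3).tolist() for k,v in o.items()})
ims=[]
for n in('scene','top'):
    im,d=bot.capture(n); np.savez('%s0.npz'%n,im=im,d=d); K,R,t=cam(n); print(n,K[0,0],K[:2,2],-R.T@t,R[2])
    cv2.imwrite('pics/%s0.png'%n,cv2.resize(im[:,:,::-1],(800,600),interpolation=cv2.INTER_CUBIC))
E
```

```text
pics
{'time': 0.0, 'joint_positions': [-1.343, 0.343, 1.525, -0.0, 1.275, -0.146], 'dq': [0.001, -0.002, -0.002, 0.001, -0.002, -0.0], 'tau': [-0.0, -43.124, -24.423, 0.072, 0.056, -0.0], 'tool_pos': [191.632, -488.3, 199.852], 'tcp_rot': [-3.14, -0.0, 0.374], 'contact_force': [0.079, 0.195, 1.646], 'moment': [0.022, -0.01, -0.018], 'finger_force': 0.0, 'grip_width': 91.796}
scene 418.048159700217 [262.55596295 194.57022453] [ 151.13206937  683.97778102 1068.79139535] [ 0.37431654 -0.54828518 -0.74784389]
top 351.8913579782004 [257.35276861 191.54545186] [ 416.94150576   33.0538986  1270.43029858] [ 0.15141378 -0.00766246 -0.98844077]
```

View pics/scene0.png

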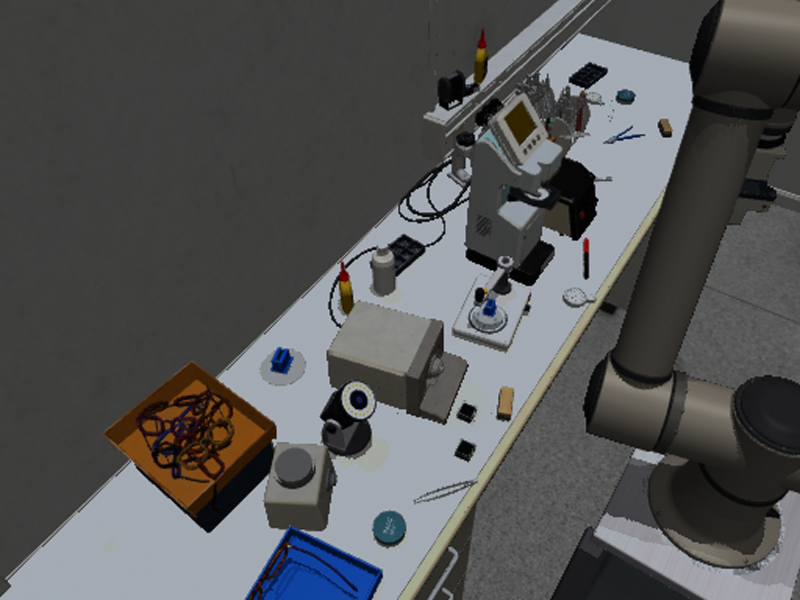

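View pics/top0.png

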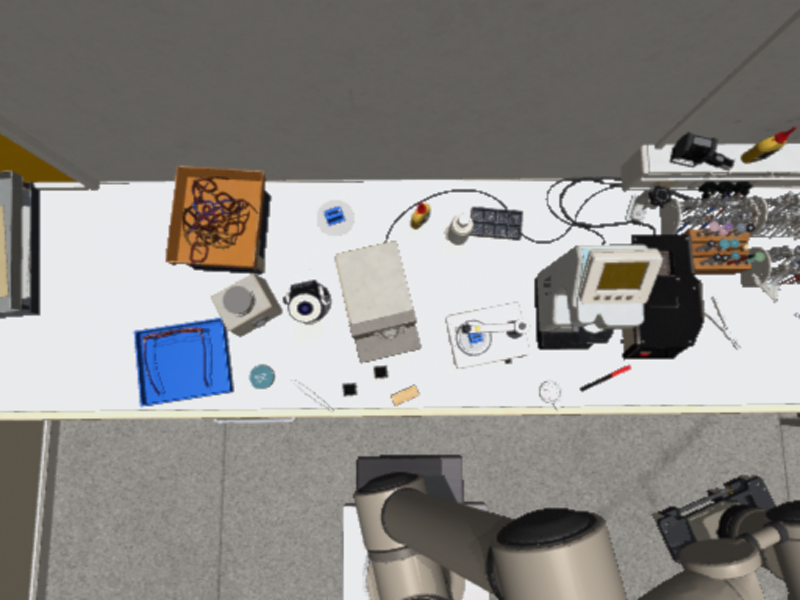

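```bash
python3 - <<'E'
from h import *
D={n:np.load(n+'0.npz') for n in('scene','top')}
for n in D:
    im,d=D[n]['im'],D[n]['d']; P=pts(n,d); hsv=cv2.cvtColor(im,cv2.COLOR_RGB2HSV)
    m=((hsv[...,0]>100)&(hsv[...,0]<128)&(hsv[...,1]>140)&(hsv[...,2]>60)).astype(np.uint8)
    k,l,s,c=cv2.connectedComponentsWithStats(m)
    for i in range(1,k):
        if s[i,4]>8: q=P[l==i]; print(n,'blue',s[i],c[i].round(1),np.median(q,0).round(),q[:,2].max().round())
x=D['top']; P=pts('top',x['d']); Z=P[...,2]
# height map regions
for (u0,u1,v0,v1,nm) in((285,340,190,238,'blocker'),(178,214,175,210,'cam'),(212,272,150,235,'edger'),(340,455,150,230,'lensmeter')):
    z=Z[v0:v1,u0:u1]; q=P[v0:v1,u0:u1].reshape(-1,3); q=q[q[:,2]>12]; print(nm,q.min(0).round(),q.max(0).round())
def crop(n,u0,u1,v0,v1): 
    c=D[n]['im'][v0:v1,u0:u1,::-1]; return cv2.resize(c,(400,300),interpolation=cv2.INTER_CUBIC)
cv2.imwrite('pics/c1.png',np.vstack([np.hstack([crop('top',280,344,187,235),crop('top',172,220,177,213)]),np.hstack([crop('scene',280,352,158,212+0),crop('scene',190,254,238,286+0)])]))
E
```

```text
scene blue [395  85  14   4  21] [401.1  86.9] [ 526. -952.    9.] 12.0
scene blue [311 191   7  12  38] [314.2 195.9] [ 510. -136.   72.] 76.0
scene blue [174 222  11  11  62] [178.6 227.4] [806. 186.  39.] 1069.0
scene blue [179 228   9  11  30] [183.8 233.5] [796. 179.  11.] 15.0
scene blue [173 234   5   4   9] [174.7 236.1] [811. 203.  11.] 22.0
scene blue [228 254   3   4   9] [229.2 255.3] [573. 227. 136.] 140.0
scene blue [ 157  337   87   47 2082] [202.3 367.5] [493. 462.   4.] 1069.0
scene blue [172 352  10  17  45] [176.9 359.9] [554. 486.   5.] 52.0
scene blue [162 378   4   6  13] [163.7 381. ] [547. 544.   4.] 9.0
top blue [208 133  12  11  87] [213.2 137.9] [805. 182.  38.] 46.0
top blue [  86  204   63   56 2621] [116.8 232.1] [468. 525.   5.] 1270.0
top blue [300 214   8   6  31] [303.4 216.1] [ 514. -131.   73.] 80.0
blocker [ 417. -262.   12.] [ 597.   33. 1270.]
cam [417.  33.  12.] [ 646.  309. 1270.]
edger [417. -17.  14.] [ 757.  169. 1270.]
lensmeter [ 417. -691.   12.] [ 757.   33. 1270.]
```

View pics/c1.png

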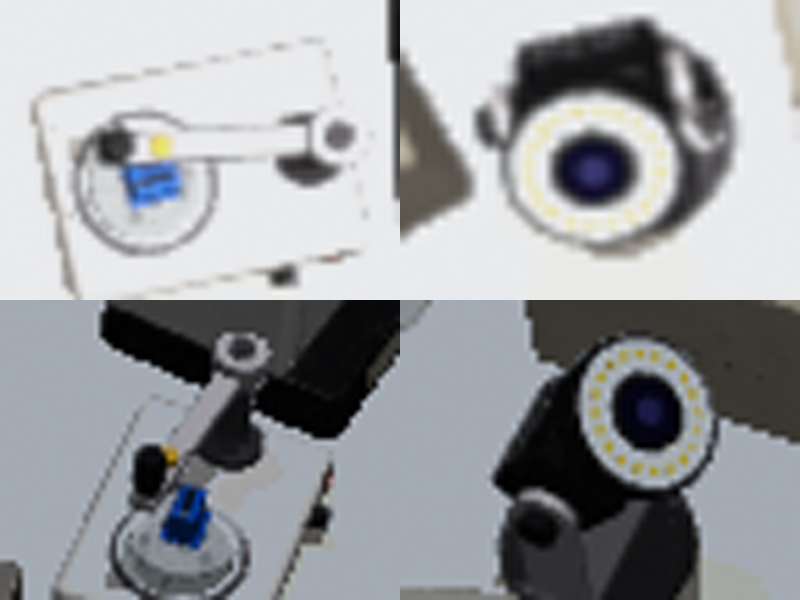

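Emit:
step_arm:
  deltas:
    - [1,0,0,-0.1,0]
    - [1,0,0,-0.1,0]
    - [1,0,0,-0.1,0]
    - [1,0,0,-0.1,0]
    - [1,0,0,-0.1,0]
    - [1,0,0,-0.1,0]

```text
time: 0.7
tool_pos: [191.6, -488.0, 502.5]
tcp_rot: [3.141, 0.0, 0.374]
contact_force: [0.1, -1.4, 0.6]
grip_width: 91.7
finger_force: 0.0
```

```bash
python3 - <<'E'
from h import *
D={n:np.load(n+'0.npz') for n in('scene','top')}
print('pivot',ray('top',334.1,208.6,118),'knob',ray('top',298.4,210.2,131),ray('scene',280+152*.18,158+458/300*54-54,125))
print('pivot scene',ray('scene',280+242*.18,158+50*.18,118))
print('block top',ray('top',304.3,216.6,72),ray('top',303.4,216.1,72))
# blocker base z~26
P=pts('top',D['top']['d'])
m=((abs(P[...,2]-26)<7)&(P[...,0]>380)&(P[...,0]<640)&(P[...,1]>-300)&(P[...,1]<-60)).astype(np.uint8)
k,l,s,c=cv2.connectedComponentsWithStats(m); i=1+np.argmax(s[1:,4]); print(s[i])
cn=max(cv2.findContours((l==i).astype(np.uint8),0,2)[0],key=len)[:,0].astype(float)
w=np.array([ray('top',u,v,26)[:2] for u,v in cn],np.float32); r=cv2.minAreaRect(w); print('base',r,cv2.boxPoints(r).round())
# camera ring plane
for n in D:
    P=pts(n,D[n]['d']); im=D[n]['im'].astype(int); u,v=(195.4,197.4) if n=='top' else (229.7,255.9)
    vv,uu=np.mgrid[:384,:512]; m=(np.hypot(uu-u,vv-v)<13)&(P[...,2]>70)&(P[...,2]<170)&(im.min(2)>120)
    q=P[m]
    for _ in range(3):
        c=q.mean(0); nn=np.linalg.svd(q-c)[2][2]; nn*=np.sign(nn[2]); r=abs((q-c)@nn); q=q[r<max(2.5*np.median(r),2)]
    print(n,len(q),'ring c',c.round(1),'bbox mid',((q.max(0)+q.min(0))/2).round(1),'n',nn.round(3),'tilt',np.arccos(nn[2]),'az',np.arctan2(nn[1],nn[0]),'res',r.mean())
    e=cv2.fitEllipse(cv2.convexHull(np.argwhere(m)[:,::-1].astype(np.float32))); print(e)
# foot
P=pts('top',D['top']['d'])
# edger etc heights
for nm,(x0,x1,y0,y1) in dict(edger=(430,720,-40,130),camhead=(480,680,150,290),lm=(430,720,-500,-230),tonom=(480,640,240,400)).items():
    q=P[(P[...,0]>x0)&(P[...,0]<x1)&(P[...,1]>y0)&(P[...,1]<y1)&(P[...,2]>30)&(P[...,2]<500)]; print(nm,len(q),np.percentile(q,[1,99],axis=0).round().tolist())
E
```

```text
pivot [ 534.4668717  -228.08490792  118.        ] knob [ 528.96080947 -108.66659908  131.        ] [ 527.23315357 -111.26262756  125.        ]
pivot scene [ 528.78270797 -220.05990329  118.        ]
block top [ 512.67601031 -135.54704915   72.        ] [ 514.4108439  -132.52482453   72.        ]
[ 286  194   53   42 1185]
base ((520.4676513671875, -169.81719970703125), (132.77352905273438, 170.43548583984375), 10.103914260864258) [[ 440.  -98.]
 [ 470. -265.]
 [ 601. -242.]
 [ 571.  -74.]]
scene 198 ring c [572.6 228.6 133.5] bbox mid [573.  227.4 132.7] n [-0.578 -0.142  0.803] tilt 0.6377686479722391 az -2.900078196720697 res 1.2277689425329272
((228.8282012939453, 255.7455596923828), (19.90313148498535, 23.678194046020508), 152.58314514160156)
top 191 ring c [575.5 228.3 134.2] bbox mid [574.6 229.  134.9] n [-0.605 -0.102  0.79 ] tilt 0.6600024515390994 az -2.974332385833361 res 1.2154108233527836
((194.78982543945312, 196.3000030517578), (18.453641891479492, 23.460081100463867), 80.45608520507812)
edger 2473 [[485.0, -4.0, 31.0], [711.0, 127.0, 132.0]]
camhead 620 [[551.0, 151.0, 67.0], [676.0, 278.0, 155.0]]
lm 4626 [[487.0, -496.0, 34.0], [660.0, -241.0, 384.0]]
tonom 1030 [[535.0, 242.0, 35.0], [639.0, 399.0, 150.0]]
```

Emit:
step_arm:
  deltas:
    - [1,0,0,-0.1,0]
    - [1,0,0,-0.1,0]
    - [1,0,0,-0.1,0]
    - [1,0,0,-0.1,0]
    - [1,0,0,-0.1,0]
    - [1,0,0,-0.1,0]
    - [1,0,0,-0.1,0]
    - [1,0,0,-0.1,0]

```text
time: 1.5
tool_pos: [149.1, -383.9, 680.9]
tcp_rot: [3.065, -0.004, 0.373]
contact_force: [-0.8, 0.5, -0.4]
grip_width: 91.6
finger_force: 0.0
```

Emit:
step_arm:
  deltas:
    - [1,0,0,0.1,0]
    - [1,0,0,0.1,0]
    - [1,0,0,0.1,0]
    - [1,0,0,0.1,0]
    - [1,0,-0.1,0.1,0]
    - [1,0,-0.1,0.1,0]
    - [1,0,-0.1,0,0]
    - [1,0,-0.1,0,0]

```text
time: 2.3
tool_pos: [95.9, -244.5, 460.8]
tcp_rot: [3.068, -0.007, 0.374]
contact_force: [-1.9, 0.9, 1.4]
grip_width: 91.9
finger_force: 0.0
```

Emit:
step_arm:
  deltas:
    - [1,0,-0.1,0,0]
    - [1,0,-0.1,0,0]
    - [1,0,0,0,0]

```text
time: 2.6
tool_pos: [59.0, -150.1, 455.4]
tcp_rot: [3.06, -0.001, 0.364]
contact_force: [-0.1, -0.3, 0.6]
grip_width: 91.4
finger_force: 0.0
```

```bash
python3 -c "
from h import *
o=bot.get_obs();print([np.round(o[k],3).tolist() for k in('joint_positions','tool_pos','tcp_rot','contact_force')])"
```

```text
[[-1.808, -0.514, 1.602, 0.051, 1.986, -0.579], [59.009, -150.077, 455.433], [3.06, -0.001, 0.364], [-0.06, -0.334, 0.613]]
```

Emit:
step_arm:
  deltas:
    - [1,0,0.1,-0.1,0]
    - [1,0,0.1,-0.1,0]
    - [1,0,0,-0.1,0]
    - [1,0,0,-0.1,0]
    - [1,0,0,-0.1,0]
    - [1,0,0,-0.1,0]
    - [1,0,0,-0.1,0]
    - [1,0,0,0,0]

```text
time: 3.4
tool_pos: [78.4, -203.4, 721.0]
tcp_rot: [3.035, 0.006, 0.372]
contact_force: [-0.5, -0.3, -0.3]
grip_width: 92.0
finger_force: 0.0
```

```bash
cat > s.py <<'E'
from h import *
o=bot.get_obs();print([np.round(o[k],3).tolist() for k in('time','joint_positions','tool_pos','tcp_rot','contact_force','grip_width')])
R=cv2.Rodrigues(np.zeros(3))[0]
from scipy.spatial.transform import Rotation as Ro
R=Ro.from_euler('xyz',o['tcp_rot']).as_matrix(); z=R[:,2]
print('R cols x,y,z',R.T.round(3).tolist(),'tilt',np.arccos(-z[2]).round(3),'az',np.arctan2(z[1],z[0]).round(3))
E
python3 s.py
```

```text
[3.4, [-1.627, -0.041, 0.424, 0.084, 2.657, -0.354], [78.4, -203.424, 721.017], [3.035, 0.006, 0.372], [-0.519, -0.329, -0.332], 92.037]
R cols x,y,z [[0.931, 0.364, -0.006], [0.362, -0.926, 0.107], [0.033, -0.102, -0.994]] tilt 0.107 az -1.256
```

Emit:
step_arm:
  deltas:
    - [1,0,0,-0.1,0]
    - [1,0,0,-0.1,0]
    - [1,0,0,-0.1,0]
    - [1,0,0,-0.1,0]

```text
time: 3.8
tool_pos: [82.9, -189.1, 743.3]
tcp_rot: [2.939, 0.045, 0.366]
contact_force: [0.4, -0.1, 0.3]
grip_width: 92.0
finger_force: 0.0
```

```bash
python3 s.py
```

```text
[3.8, [-1.606, -0.065, 0.344, 0.082, 2.657, -0.329], [82.921, -189.098, 743.3], [2.939, 0.045, 0.366], [0.353, -0.058, 0.263], 91.983]
R cols x,y,z [[0.933, 0.357, -0.045], [0.359, -0.912, 0.201], [0.031, -0.204, -0.978]] tilt 0.208 az -1.42
```

Emit:
step_arm:
  deltas:
    - [1,0,-0.1,0,0]
    - [1,0,-0.1,0,0]
    - [1,0,-0.1,0,0]

```text
time: 4.1
tool_pos: [48.7, -121.3, 717.1]
tcp_rot: [2.976, 0.099, 0.345]
contact_force: [0.1, -0.8, -0.2]
grip_width: 91.8
finger_force: 0.0
```

```bash
python3 s.py
```

```text
[4.1, [-1.911, -0.268, 0.598, 0.059, 2.62, -0.64], [48.74, -121.313, 717.138], [2.976, 0.099, 0.345], [0.106, -0.801, -0.151], 91.84]
R cols x,y,z [[0.936, 0.337, -0.099], [0.349, -0.923, 0.164], [-0.036, -0.188, -0.982]] tilt 0.192 az -1.758
```

Emit:
step_arm:
  deltas:
    - [1,0,0.1,0.1,0]
    - [1,0,0.1,0.1,0]
    - [1,0,0.1,0.1,0]
    - [1,0,0.1,0.1,0]
    - [1,0,0.1,0.1,0]
    - [1,0,0.1,0.1,0]
    - [1,0,0,0.1,0]
    - [1,0,0,0.1,0]

```text
time: 4.9
tool_pos: [114.8, -360.0, 455.1]
tcp_rot: [2.977, 0.094, 0.368]
contact_force: [0.0, -1.0, 0.4]
grip_width: 91.5
finger_force: 0.0
```

Emit:
step_arm:
  deltas:
    - [1,0,0,0.1,0]
    - [1,0,0,0.1,0]
    - [1,0,0,0.1,0]

```text
time: 5.2
tool_pos: [110.3, -387.3, 308.5]
tcp_rot: [2.975, 0.095, 0.368]
contact_force: [0.5, -1.3, -0.2]
grip_width: 91.8
finger_force: 0.0
```

```bash
python3 s.py
```

```text
[5.2, [-1.439, -0.076, 1.739, -0.054, 1.295, -0.234], [110.338, -387.27, 308.499], [2.975, 0.095, 0.368], [0.541, -1.314, -0.16], 91.843]
R cols x,y,z [[0.929, 0.358, -0.094], [0.369, -0.915, 0.165], [-0.027, -0.188, -0.982]] tilt 0.191 az -1.714
```

```bash
cat > fk.py <<'E'
import numpy as np
D=[(.343,1.525,1.275,519,200),(-.514,1.602,1.986,142,455),(-.041,.424,2.657,204,721),(-.065,.344,2.657,191.5,743),(-.268,.598,2.62,106,717),(-.076,1.739,1.295,395.5,308.5)]
A=[];b=[]
for j2,j3,j5,r,z in D:
    s=j2+j3+j5
    A+=[[1,0,np.sin(j2),np.sin(j2+j3),np.sin(s)],[0,1,np.cos(j2),np.cos(j2+j3),np.cos(s)]];b+=[r,z]
X,res,*_=np.linalg.lstsq(np.array(A),np.array(b),rcond=None)
a,h,L2,L3,T=X
def fk(j2,j3,j5):
    s=j2+j3+j5; return a+L2*np.sin(j2)+L3*np.sin(j2+j3)+T*np.sin(s), h+L2*np.cos(j2)+L3*np.cos(j2+j3)+T*np.cos(s)
E
python3 -c "
from fk import *
print(X,np.array(A)@X-b)
for j3 in(2.7,2.4,2.1,1.8,1.5):
  j2=np.pi-.28-j3; print(j2,j3,fk(j2,j3,.28))
for j3 in(.04,.15,.3,.6): j2=np.pi-.65-2.657-j3; print('tilt',j2,j3,fk(j2,j3,2.657))
"
```

```text
[  1.99936949 372.53039934 467.19879909 383.85722754 489.44597279] [  6.46456753  10.65768702   3.33457278  14.24037775 -28.06250551
 -12.53988188 -14.21591368 -14.3817616  -10.1285872  -11.29366138
  42.60786609  13.31724009]
0.1615926535897927 2.7 (np.float64(183.24824450475754), np.float64(-24.711379627552105))
0.46159265358979296 2.4 (np.float64(316.158981642652), np.float64(-67.5198650502233))
0.7615926535897928 2.1 (np.float64(430.48268616809736), np.float64(-147.6941817252041))
1.0615926535897928 1.8 (np.float64(516.0071620405478), np.float64(-258.07259672317446))
1.3615926535897929 1.5 (np.float64(565.0927625436906), np.float64(-388.7953349670138))
tilt -0.20540734641020683 0.04 (np.float64(139.70908864996267), np.float64(818.885827875749))
tilt -0.31540734641020685 0.15 (np.float64(90.0749212003823), np.float64(805.6604186834212))
tilt -0.4654073464102068 0.3 (np.float64(25.3290585247658), np.float64(779.0154781230777))
tilt -0.7654073464102068 0.6 (np.float64(-88.6879745407553), np.float64(698.405636033806))
```

Emit:
step_arm:
  deltas:
    - [1,0,0,0,-0.095]
    - [1,0,0,0,-0.095]
    - [1,0,0,0,-0.095]
    - [1,0,0,0,-0.095]
    - [1,0,0,0,-0.095]
    - [1,0,0,0,-0.095]
    - [1,0,0,0,-0.095]
    - [1,0,0,0,-0.095]

```text
time: 6.0
tool_pos: [110.4, -387.3, 310.3]
tcp_rot: [-3.113, 0.189, 1.578]
contact_force: [0.1, -0.2, 0.2]
grip_width: 91.8
finger_force: 0.0
```

Emit:
step_arm:
  deltas:
    - [1,0,0,0,-0.055]
    - [1,0,0,0,-0.055]
    - [1,0,0,0,0]

```text
time: 6.3
tool_pos: [110.4, -387.4, 310.2]
tcp_rot: [-3.082, 0.181, 1.748]
contact_force: [-0.6, 0.0, 0.1]
grip_width: 92.0
finger_force: 0.0
```

```bash
cat > go.py <<'E'
import sys
from h import *
from scipy.spatial.transform import Rotation as Ro
o=bot.get_obs(); R=Ro.from_euler('xyz',o['tcp_rot']).as_matrix(); p=np.array(o['tool_pos'])
def to(*W):
    q=p
    for w in W: d=R.T@(np.array(w,float)-q); print(w,'tool mm',d.round(1),'share',(d/500).round(4).tolist(),'rows',np.ceil(np.linalg.norm(d)/50)); q=np.array(w,float)
E
python3 s.py; python3 -c "
from go import *
to((528.5,-109.5,230),(528.5,-109.5,123))"
```

```text
[6.3, [-1.439, -0.076, 1.734, -0.054, 1.3, -1.602], [110.386, -387.355, 310.24], [-3.082, 0.181, 1.748], [-0.624, 0.006, 0.085], 92.034]
R cols x,y,z [[-0.174, 0.968, -0.18], [0.984, 0.166, -0.059], [-0.027, -0.187, -0.982]] tilt 0.191 az -1.716
(528.5, -109.5, 230) tool mm [210.8 462.4  15.2] share [0.4216, 0.9247, 0.0305] rows 11.0
(528.5, -109.5, 123) tool mm [ 19.3   6.3 105.1] share [0.0385, 0.0126, 0.2101] rows 3.0
```

Emit:
step_arm:
  deltas:
    - [1,0.0383,0.084,0,0]
    - [1,0.0383,0.084,0,0]
    - [1,0.0383,0.084,0,0]
    - [1,0.0383,0.084,0,0]
    - [1,0.0383,0.084,0,0]
    - [1,0.0383,0.084,0,0]
    - [1,0.0383,0.084,0,0]
    - [1,0.0383,0.084,0,0]

```text
time: 7.1
tool_pos: [416.1, -182.2, 262.8]
tcp_rot: [-3.083, 0.181, 1.745]
contact_force: [-1.2, -0.7, -0.6]
grip_width: 91.8
finger_force: 0.0
```

Emit:
step_arm:
  deltas:
    - [1,0.0383,0.084,0,0]
    - [1,0.0383,0.084,0,0]
    - [1,0.0383,0.084,0.02,0]
    - [1,0,0,0,0]
    - [1,0,0,0,0]

```text
time: 7.6
tool_pos: [528.5, -108.5, 234.3]
tcp_rot: [-3.08, 0.18, 1.748]
contact_force: [-0.0, 0.4, 0.2]
grip_width: 91.9
finger_force: 0.0
```

```bash
python3 s.py; python3 -c "
from go import *
to((528.5,-109.5,180),(528.5,-109.5,123))
im,d=bot.capture('wrist'); np.savez('w1.npz',im=im,d=d)
cv2.imwrite('pics/w1.png',im[:,:,::-1])
print(proj('wrist',[[528.5,-109.5,131],[514,-135,73],[532,-229,118]]))"
```

```text
[7.6, [-0.224, 0.351, 1.434, -0.194, 1.348, -0.353], [528.524, -108.535, 234.269], [-3.08, 0.18, 1.748], [-0.021, 0.36, 0.204], 91.872]
R cols x,y,z [[-0.173, 0.969, -0.179], [0.984, 0.165, -0.06], [-0.029, -0.186, -0.982]] tilt 0.19 az -1.725
(528.5, -109.5, 180) tool mm [ 8.8  3.1 53.5] share [0.0175, 0.0062, 0.107] rows 2.0
(528.5, -109.5, 123) tool mm [10.2  3.4 56. ] share [0.0204, 0.0069, 0.112] rows 2.0
[[262.98634    168.64317221]
 [249.91964566 168.02285492]
 [249.76462752 252.11765713]]
```

View pics/w1.png

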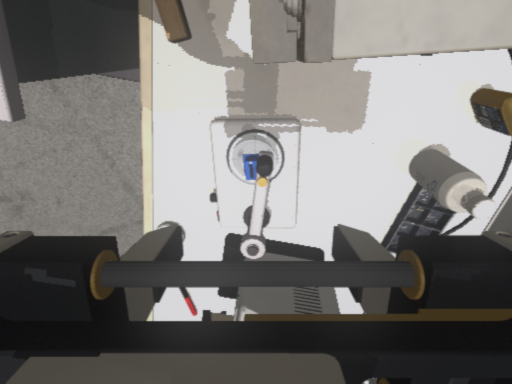

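```bash
python3 - <<'E'
from h import *
d=np.load('w1.npz'); im=d['im']; P=pts('wrist',d['d']); hsv=cv2.cvtColor(im,cv2.COLOR_RGB2HSV)
K,R,t=cam('wrist'); print(K[0,0],-R.T@t)
print('knob',ray('wrist',265,160,131),P[160,265],'pivot',ray('wrist',254,247,118),'lens',ray('wrist',256,157.5,46))
m=((hsv[...,0]>100)&(hsv[...,0]<128)&(hsv[...,1]>140)&(hsv[...,2]>50)).astype(np.uint8); m[:,:200]=0;m[:,320:]=0
cn=max(cv2.findContours(m,0,2)[0],key=cv2.contourArea)[:,0]
w=np.array([ray('wrist',u,v,73)[:2] for u,v in cn],np.float32); r=cv2.minAreaRect(w); print('block',r,cv2.boundingRect(cn),cv2.boxPoints(r).round(1).tolist())
# black knob mask
g=im.max(2); k=(g<45).astype(np.uint8); k[:,:245]=0;k[:,285:]=0;k[:145]=0;k[180:]=0
print('knob px',np.argwhere(k).mean(0)[::-1],k.sum())
# base white rect
mm=((abs(P[...,2]-26)<5)&(P[...,0]>400)&(P[...,0]<620)&(P[...,1]>-280)&(P[...,1]<-50)).astype(np.uint8)
w=np.array([ray('wrist',u,v,26)[:2] for v,u in np.argwhere(mm)],np.float32); print('base',cv2.minAreaRect(w))
S=np.load('scene0.npz')['im']; hs=cv2.cvtColor(S,cv2.COLOR_RGB2HSV)
E
```

```text
282.853647591064 [520.57200455  -0.90981199 401.68896589]
knob [528.88198791 -99.8764071  131.        ] [ 529.08274516 -102.2672977   124.46054391] pivot [ 535.97147651 -219.99173563  118.        ] lens [ 519.13643801 -129.70761072   46.        ]
block ((510.760986328125, -138.513916015625), (3.4767045974731445, 21.730018615722656), 14.293744087219238) (245, 162, 5, 17) [[506.3999938964844, -128.39999389648438], [511.79998779296875, -149.5], [515.0999755859375, -148.60000610351562], [509.79998779296875, -127.5999984741211]]
knob px [nan nan] 0<stdin>:10: RuntimeWarning: Mean of empty slice.
  ret = um.true_divide(
Traceback (most recent call last):
  File "h.py", line 12, in ray
    K,R,t=cam(n); d=R.T@np.array([(u-K[0,2])/K[0,0],(v-K[1,2])/K[1,1],1]); o=-R.T@t
          ~~~^^^
  File "h.py", line 4, in cam
    p=bot.camera_params(n); f=192/np.tan(np.radians(p['fov_y'])/2)
ValueError: time passes only in moves, steps and waits
```

Emit:
step_arm:
  deltas:
    - [1,0.0156,0.0052,0.073,0]
    - [1,0.0156,0.0052,0.073,0]
    - [1,0.0156,0.0052,0.073,0]
    - [0.33,0,0,0,0]
    - [0.33,0,0,0,0]
    - [0.33,0,0,0,0]
    - [0.33,0,0,0,0]

```text
time: 8.35
tool_pos: [530.3, -106.3, 125.3]
tcp_rot: [-3.086, 0.182, 1.746]
contact_force: [0.3, -0.2, 0.3]
grip_width: 64.5
finger_force: 0.0
```

```bash
sed -i 's/^def cam(n):/import functools\n@functools.cache\ndef cam(n):/' h.py; python3 s.py; python3 - <<'E'
from go import *
c=np.array([534,-225.]);th=np.array([.15,.4,.65,.9,1.15,1.4])
to(*[(c[0]+120*np.cos(1.748-a),c[1]+120*np.sin(1.748-a),122) for a in th])
E
```

```text
[8.35, [-0.219, 0.447, 1.602, -0.214, 1.084, -0.29], [530.263, -106.339, 125.319], [-3.086, 0.182, 1.746], [0.297, -0.155, 0.344], 64.517]
R cols x,y,z [[-0.171, 0.968, -0.181], [0.985, 0.164, -0.055], [-0.023, -0.187, -0.982]] tilt 0.19 az -1.695
(np.float64(530.7359618365266), np.float64(-105.04439965192377), 122) tool mm [1.8 0.9 3. ] share [0.0035, 0.0017, 0.006] rows 1.0
(np.float64(560.5149233393403), np.float64(-107.96599280419001), 122) tool mm [-7.9 28.8 -0.2] share [-0.0159, 0.0577, -0.0003] rows 1.0
(np.float64(588.645315331858), np.float64(-118.16419367888966), 122) tool mm [-14.7  26.    1.3] share [-0.0294, 0.0521, 0.0025] rows 1.0
(np.float64(613.3781262873244), np.float64(-135.00492753981712), 122) tool mm [-20.6  21.6   2.6] share [-0.0411, 0.0432, 0.0052] rows 1.0
(np.float64(633.1755898119519), np.float64(-157.44111912226884), 122) tool mm [-25.1  15.8   3.7] share [-0.0502, 0.0316, 0.0075] rows 1.0
(np.float64(646.8067955112352), np.float64(-184.07779470157595), 122) tool mm [-28.1   9.1   4.7] share [-0.0563, 0.0181, 0.0093] rows 1.0
```

Emit:
step_arm:
  deltas:
    - [0.33,0.003,0,0.006,0]
    - [0.33,0,0,0,0]
    - [0.33,0,0,0,0]
    - [0.33,0,0,0,0]
    - [0.33,0,0,0,0]
    - [0.33,0,0,0,0]

```text
time: 8.95
tool_pos: [528.8, -104.9, 119.7]
tcp_rot: [-3.082, 0.18, 1.747]
contact_force: [0.2, 0.2, -0.1]
grip_width: 30.2
finger_force: 0.0
```

Emit:
step_arm:
  deltas:
    - [0.33,-0.004,0.029,0,0]
    - [0.33,-0.012,0.029,0,0]
    - [0.33,-0.013,0.026,0.001,0]
    - [0.33,-0.016,0.026,0.001,0]
    - [0.33,-0.019,0.022,0.002,0]
    - [0.33,-0.022,0.021,0.003,0]
    - [0.33,-0.024,0.016,0.004,0]
    - [0.33,-0.026,0.016,0.004,0]

```text
time: 9.75
tool_pos: [631.8, -157.1, 118.8]
tcp_rot: [-3.081, 0.18, 1.748]
contact_force: [-0.4, -0.6, 1.1]
grip_width: 30.3
finger_force: 0.0
```

Emit:
step_arm:
  deltas:
    - [0.33,-0.027,0.01,0.004,0]
    - [0.33,-0.015,0.006,0.003,0]
    - [0.33,0,0,0,0]
    - [0.4,0,0,0,0]

```text
time: 10.15
tool_pos: [642.4, -176.3, 118.7]
tcp_rot: [-3.081, 0.179, 1.747]
contact_force: [0.1, 0.3, 0.3]
grip_width: 34.3
finger_force: 0.0
```

```bash
python3 s.py; python3 - <<'E'
from h import *
a,_=bot.capture('scene'); b,_=bot.capture('top')
cv2.imwrite('pics/c2.png',np.hstack([cv2.resize(a[140:236,260:360,::-1],(400,384),interpolation=2),cv2.resize(b[170:266,265:365,::-1],(400,384),interpolation=2)]))
E
```

```text
[10.15, [-0.286, 0.664, 1.23, -0.199, 1.228, -0.392], [642.413, -176.263, 118.678], [-3.081, 0.179, 1.747], [0.069, 0.27, 0.349], 34.313]
R cols x,y,z [[-0.173, 0.969, -0.179], [0.985, 0.165, -0.059], [-0.028, -0.186, -0.982]] tilt 0.189 az -1.721
```

View pics/c2.png

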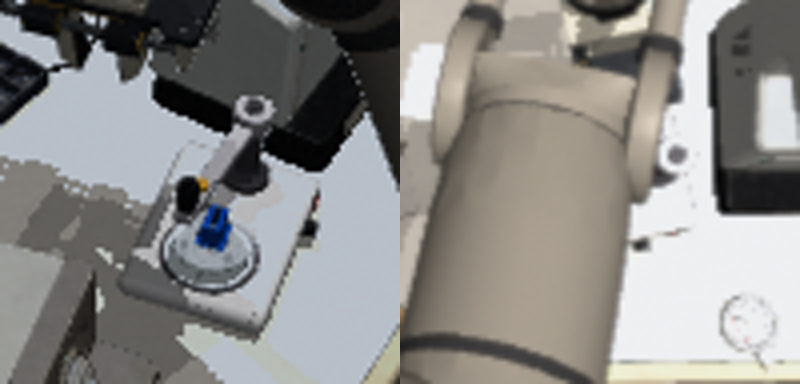

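```bash
python3 - <<'E'
from h import *
for n in('scene',):
  im,d=bot.capture(n); P=pts(n,d)
  print(ray(n,279.5,156,108),ray(n,292,160,108), P[153,279],P[157,291],proj(n,[[642.4,-178,108]]))
  print('knob',ray(n,260+187/4-.4,140+193/4-.4,118),P[188,306],'pivot',ray(n,260+254/4-.4,140+106/4-.4,118),'block top',ray(n,260+213/4-.4,140+212/4-.4,73),P[193,313])
  cv2.imwrite('pics/c3.png',cv2.resize(im[120:216,240:368,::-1],(800,600),interpolation=2))
E
```

```text
[ 680.60708559 -195.0193561   108.        ] [ 635.68616954 -201.39724646  108.        ] [ 660.16104669 -157.4432465   160.97986587] [ 617.9736474  -161.30692684  162.30519836] [[286.56958693 163.34556755]]
knob [ 529.68427197 -110.30782424  118.        ] [ 528.22451995 -104.88787221  123.13449223] pivot [ 531.98556545 -222.89789518  118.        ] block top [ 520.02605614 -141.40412571   73.        ] [ 519.4724177  -141.70144396   71.14594371]
```

View pics/c3.png

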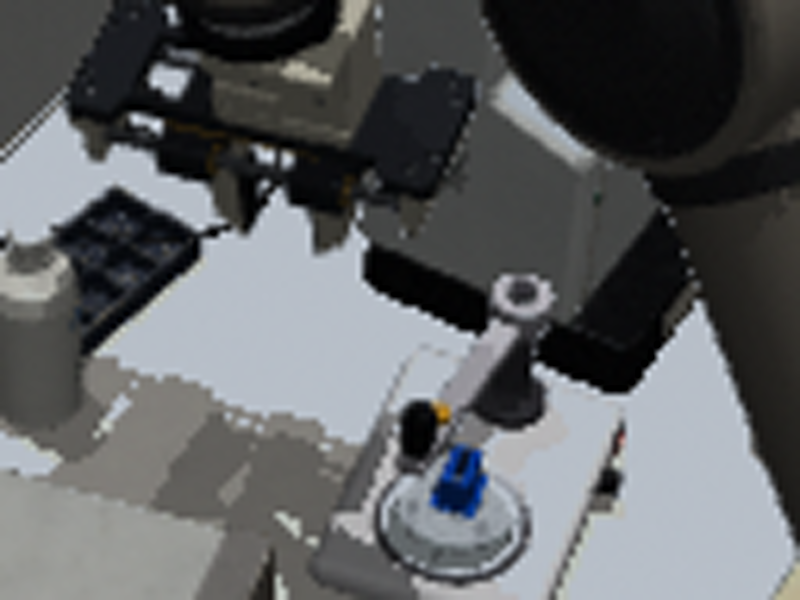

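```bash
python3 - <<'E'
from h import *
im,d=bot.capture('scene'); P=pts('scene',d)
for u in (277,278,279,280,291,292,293,294):
    print(u,[(v,P[v,u].round().astype(int).tolist()) for v in range(150,163,2)])
print(bot.get_obs()['tool_pos'])
E
```

```text
277 [(150, [665, -152, 175]), (152, [664, -151, 168]), (154, [666, -154, 156]), (156, [668, -159, 142]), (158, [741, -278, 2]), (160, [735, -269, 2]), (162, [730, -260, 2])]
278 [(150, [663, -155, 175]), (152, [662, -154, 167]), (154, [662, -155, 157]), (156, [663, -156, 147]), (158, [740, -283, -1]), (160, [732, -271, 2]), (162, [726, -261, 3])]
279 [(150, [662, -160, 171]), (152, [661, -159, 164]), (154, [661, -159, 155]), (156, [660, -158, 147]), (158, [735, -282, 1]), (160, [729, -272, 3]), (162, [723, -262, 4])]
280 [(150, [663, -168, 164]), (152, [662, -167, 157]), (154, [663, -168, 147]), (156, [738, -293, 2]), (158, [732, -284, 2]), (160, [724, -272, 6]), (162, [721, -266, 1])]
291 [(150, [602, -131, 223]), (152, [602, -131, 215]), (154, [618, -161, 175]), (156, [619, -162, 165]), (158, [619, -164, 155]), (160, [620, -166, 145]), (162, [689, -291, -2])]
292 [(150, [597, -128, 228]), (152, [598, -129, 219]), (154, [613, -158, 180]), (156, [615, -162, 168]), (158, [614, -161, 160]), (160, [689, -299, 3]), (162, [684, -291, 0])]
293 [(150, [594, -128, 230]), (152, [594, -129, 220]), (154, [611, -160, 180]), (156, [611, -161, 171]), (158, [611, -163, 160]), (160, [686, -301, 3]), (162, [681, -293, 1])]
294 [(150, [593, -132, 227]), (152, [594, -134, 217]), (154, [592, -132, 211]), (156, [608, -163, 171]), (158, [607, -161, 164]), (160, [684, -304, 1]), (162, [677, -294, 2])]
[ 642.64977593 -176.0208827   119.11911386]
```

```bash
python3 - <<'E'
from go import *
to((644.7,-162,193),(530,-106,180),(530,-106,98))
E
```

```text
(644.7, -162, 193) tool mm [ -0.   -0.  -75.2] share [-0.0, -0.0, -0.1505] rows 2.0
(530, -106, 180) tool mm [  76.4 -102.9    5.5] share [0.1529, -0.2058, 0.0109] rows 3.0
(530, -106, 98) tool mm [14.7  4.8 80.5] share [0.0294, 0.0096, 0.1611] rows 2.0
```

Emit:
step_arm:
  deltas:
    - [1,0,0,-0.075,0]
    - [1,0,0,-0.075,0]
    - [1,0.051,-0.0686,0.004,0]
    - [1,0.051,-0.0686,0.004,0]
    - [1,0.051,-0.0686,0.004,0]
    - [1,0,0,0,0]
    - [1,0,0,0,0]
    - [1,0,0,0,0]

```text
time: 11.15
tool_pos: [531.5, -106.9, 179.8]
tcp_rot: [-3.084, 0.181, 1.747]
contact_force: [-0.0, -0.0, -0.3]
grip_width: 91.0
finger_force: 0.0
```

Emit:
step_arm:
  deltas:
    - [1,0.01,0.0032,0.054,0]
    - [1,0.01,0.0032,0.054,0]
    - [1,0.01,0.0032,0.054,0]
    - [0.3,0,0,0,0]
    - [0.3,0,0,0,0]
    - [0.3,0,0,0,0]
    - [0.3,0,0,0,0]

```text
time: 11.85
tool_pos: [531.3, -106.7, 98.1]
tcp_rot: [-3.085, 0.181, 1.747]
contact_force: [1.0, 0.5, -0.5]
grip_width: 64.6
finger_force: 0.0
```

Emit:
step_arm:
  deltas:
    - [0.3,0,0,0,0]
    - [0.3,0,0,0,0]
    - [0.3,0,0,0,0]
    - [0.3,0,0,0,0]
    - [0.3,0,0,0,0]

```text
time: 12.35
tool_pos: [530.0, -106.4, 96.6]
tcp_rot: [-3.082, 0.18, 1.747]
contact_force: [-0.2, 0.3, 0.1]
grip_width: 28.3
finger_force: 0.0
```

```bash
python3 s.py; python3 - <<'E'
from h import *
im,d=bot.capture('scene')
cv2.imwrite('pics/c4.png',cv2.resize(im[132:228,256:384,::-1],(800,600),interpolation=2))
E
```

```text
[12.35, [-0.22, 0.483, 1.632, -0.222, 1.023, -0.275], [530.025, -106.38, 96.593], [-3.082, 0.18, 1.747], [-0.218, 0.261, 0.056], 28.346]
R cols x,y,z [[-0.173, 0.969, -0.179], [0.985, 0.165, -0.059], [-0.027, -0.186, -0.982]] tilt 0.19 az -1.717
```

View pics/c4.png

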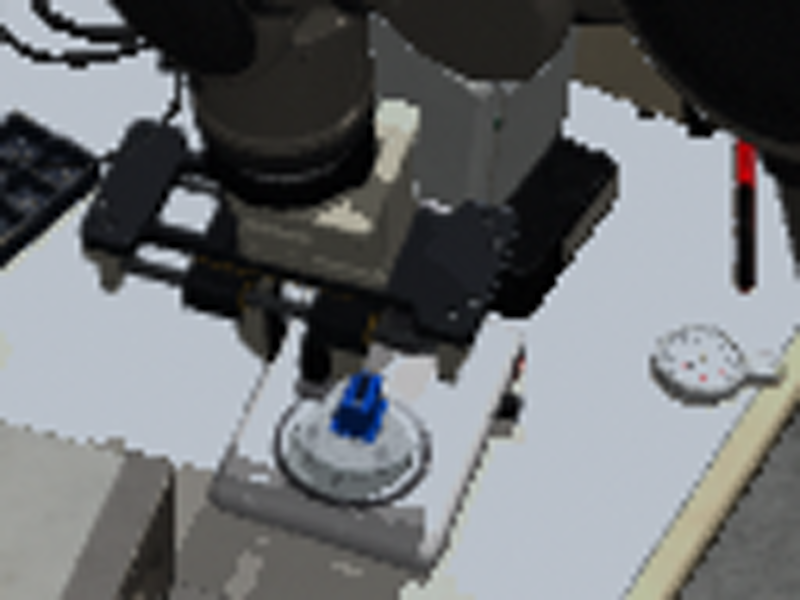

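Emit:
step_arm:
  deltas:
    - [0.3,-0.004,0.029,0,0]
    - [0.3,-0.012,0.029,0,0]
    - [0.3,-0.013,0.026,0.001,0]
    - [0.3,-0.016,0.026,0.001,0]
    - [0.3,-0.019,0.022,0.002,0]
    - [0.3,-0.022,0.021,0.003,0]
    - [0.3,-0.024,0.016,0.004,0]
    - [0.3,-0.026,0.016,0.004,0]

```text
time: 13.2
tool_pos: [632.6, -158.4, 95.5]
tcp_rot: [-3.08, 0.179, 1.748]
contact_force: [-1.4, 0.8, 1.0]
grip_width: 27.1
finger_force: 0.5
```

Emit:
step_arm:
  deltas:
    - [0.3,-0.027,0.01,0.004,0]
    - [0.3,-0.015,0.006,0.003,0]
    - [0.3,0,0,0,0]
    - [0.4,0,0,0,0]

```text
time: 13.6
tool_pos: [643.8, -177.8, 95.5]
tcp_rot: [-3.082, 0.18, 1.747]
contact_force: [0.3, -0.8, -0.5]
grip_width: 31.8
finger_force: 0.0
```

```bash
python3 s.py; python3 - <<'E'
from h import *
im,d=bot.capture('scene'); P=pts('scene',d); np.savez('s2.npz',im=im,d=d)
hsv=cv2.cvtColor(im,cv2.COLOR_RGB2HSV)
# yellow plunger dot, knob patch at old place
print('old knob patch',im[186:192,304:309].mean((0,1)), np.median(P[186:192,304:309,2]))
m=((hsv[...,0]>12)&(hsv[...,0]<32)&(hsv[...,1]>120)&(hsv[...,2]>80))
q=np.argwhere(m[130:220,255:360]); print(len(q),(q.mean(0)+[130,255]) if len(q) else '',[P[v+130,u+255].round().tolist() for v,u in q[:6]])
cv2.imwrite('pics/c5.png',cv2.resize(im[120:216,240:368,::-1],(800,600),interpolation=2))
E
```

```text
[13.6, [-0.288, 0.688, 1.251, -0.203, 1.183, -0.384], [643.842, -177.814, 95.549], [-3.082, 0.18, 1.747], [0.301, -0.768, -0.542], 31.789]
R cols x,y,z [[-0.173, 0.969, -0.179], [0.985, 0.165, -0.059], [-0.028, -0.186, -0.982]] tilt 0.189 az -1.719
old knob patch [178.         178.66666667 181.03333333] 25.98983396826344
6 [165.5 294. ] [[622.0, -186.0, 105.0], [620.0, -188.0, 105.0], [616.0, -189.0, 106.0], [619.0, -181.0, 106.0], [615.0, -179.0, 110.0], [614.0, -185.0, 105.0]]
```

```bash
python3 - <<'E'
from go import *
to((645.5,-164,168),(645.5,-164,210),(515,-135,210))
E
```

```text
(645.5, -164, 168) tool mm [ -0.1  -0.4 -73.6] share [-0.0001, -0.0008, -0.1471] rows 2.0
(645.5, -164, 210) tool mm [ -7.5  -2.5 -41.2] share [-0.015, -0.005, -0.0825] rows 1.0
(515, -135, 210) tool mm [  50.7 -123.7   -1.8] share [0.1013, -0.2474, -0.0036] rows 3.0
```

Emit:
step_arm:
  deltas:
    - [1,0,0,-0.075,0]
    - [1,0,0,-0.075,0]
    - [1,-0.015,-0.005,-0.082,0]
    - [1,0.034,-0.0825,0,0]
    - [1,0.034,-0.0825,0,0]
    - [1,0.034,-0.0825,0,0]
    - [1,0,0,0,0]
    - [1,0,0,0,0]

```text
time: 14.45
tool_pos: [515.1, -134.5, 210.2]
tcp_rot: [-3.083, 0.181, 1.748]
contact_force: [0.7, -0.5, -0.1]
grip_width: 91.2
finger_force: 0.0
```

```bash
python3 s.py; cat > blk.py <<'E'
from h import *
im,d=bot.capture('wrist'); P=pts('wrist',d); hsv=cv2.cvtColor(im,cv2.COLOR_RGB2HSV)
m=((hsv[...,0]>98)&(hsv[...,0]<130)&(hsv[...,1]>90))&(abs(P[...,0]-516)<40)&(abs(P[...,1]+135)<40)
q=P[m]; print(m.sum(),'zmax',np.percentile(q[:,2],[5,50,95]))
zt=np.percentile(q[:,2],90); t=m&(abs(P[...,2]-zt)<4); uv=np.argwhere(t)[:,::-1]; print('uv',uv.min(0),uv.max(0),'n',len(uv))
w=np.array([ray('wrist',u,v,73)[:2] for u,v in uv],np.float32); print('depth rect',cv2.minAreaRect(P[t][:,:2].astype(np.float32)),'ray rect',cv2.minAreaRect(w),w.mean(0))
# lens rim via depth band
r=(P[...,2]>36)&(P[...,2]<54)&(np.hypot(P[...,0]-516,P[...,1]+135)<45)
h=cv2.convexHull(P[r][:,:2].astype(np.float32)); print('rim',r.sum(),cv2.minEnclosingCircle(h))
cv2.imwrite('pics/w_%d.png'%(bot.get_obs()['time']*100),im[:,:,::-1])
E
python3 blk.py; ls pics
```

```text
[14.45, [-0.278, 0.346, 1.508, -0.197, 1.266, -0.393], [515.109, -134.516, 210.243], [-3.083, 0.181, 1.748], [0.749, -0.478, -0.067], 91.195]
R cols x,y,z [[-0.173, 0.968, -0.18], [0.985, 0.165, -0.057], [-0.026, -0.187, -0.982]] tilt 0.19 az -1.708
372 zmax [52.62551927 72.19033838 74.03570801]
uv [257 148] [271 169] n 238
depth rect ((517.6489868164062, -136.86395263671875), (15.81138801574707, 25.403104782104492), 13.242987632751465) ray rect ((517.1386108398438, -136.44740295410156), (15.67549991607666, 25.092586517333984), 10.78360366821289) [ 517.92053 -136.75665]
rim 1721 ((518.1875, -137.2007293701172), 32.647621154785156)
c1.png
c2.png
c3.png
c4.png
c5.png
scene0.png
top0.png
w1.png
w_1450.png
```

```bash
python3 - <<'E'
from go import *
to((518.4,-134.1,80))
E
```

```text
(518.4, -134.1, 80) tool mm [ 24.    9.6 127.7] share [0.048, 0.0191, 0.2555] rows 3.0
```

Emit:
step_arm:
  deltas:
    - [1,0.012,0.0048,0.064,-0.02]
    - [1,0.012,0.0048,0.064,0]
    - [1,0.012,0.0048,0.064,0]
    - [1,0.012,0.0048,0.064,0]
    - [1,0,0,0,0]
    - [1,0,0,0,0]

```text
time: 15.1
tool_pos: [517.8, -134.3, 79.0]
tcp_rot: [-3.076, 0.178, 1.779]
contact_force: [0.3, 0.1, 0.6]
grip_width: 91.8
finger_force: 0.0
```

```bash
python3 s.py; python3 - <<'E'
from h import *
im,d=bot.capture('scene'); P=pts('scene',d); np.savez('s3.npz',im=im,d=d)
c=P.reshape(-1,3)
for nm,x0,x1 in(('near',440,490),('far',550,610)):
    q=c[(c[:,0]>x0)&(c[:,0]<x1)&(c[:,1]>-155)&(c[:,1]<-110)&(c[:,2]>55)&(c[:,2]<160)]; 
    print(nm,len(q),q[np.argsort(q[:,2])][:8].round().tolist())
cv2.imwrite('pics/c6.png',cv2.resize(im[132:228,250:378,::-1],(800,600),interpolation=2))
E
```

```text
[15.1, [-0.276, 0.491, 1.678, -0.23, 0.96, -0.348], [517.798, -134.295, 78.978], [-3.076, 0.178, 1.779], [0.295, 0.068, 0.551], 91.807]
R cols x,y,z [[-0.204, 0.963, -0.177], [0.979, 0.195, -0.064], [-0.027, -0.187, -0.982]] tilt 0.19 az -1.716
near 27 [[472.0, -132.0, 105.0], [468.0, -131.0, 108.0], [464.0, -130.0, 111.0], [461.0, -129.0, 114.0], [470.0, -128.0, 115.0], [467.0, -128.0, 116.0], [471.0, -129.0, 118.0], [461.0, -128.0, 120.0]]
far 19 [[566.0, -111.0, 99.0], [563.0, -112.0, 101.0], [570.0, -111.0, 102.0], [565.0, -127.0, 105.0], [563.0, -117.0, 105.0], [566.0, -129.0, 107.0], [563.0, -118.0, 109.0], [564.0, -118.0, 113.0]]
```

View pics/c6.png

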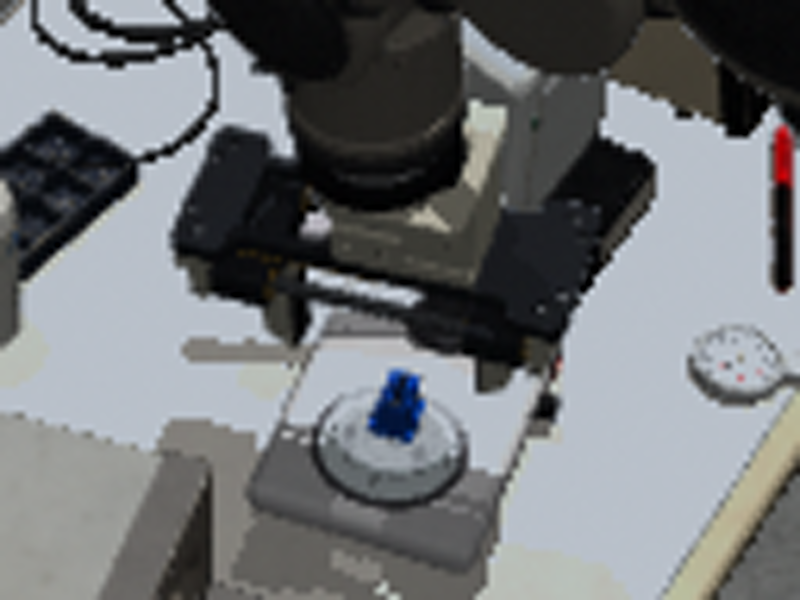

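Emit:
step_arm:
  deltas:
    - [1,0,0,0.027,0]
    - [1,0,0,0.027,0]
    - [1,0,0,0.025,0]
    - [1,0,0,0,0]
    - [0.5,0,0,0,0]
    - [0.5,0,0,0,0]
    - [0.5,0,0,0,0]
    - [0.5,0,0,0,0]

```text
time: 15.95
tool_pos: [515.9, -141.4, 40.5]
tcp_rot: [-3.077, 0.178, 1.779]
contact_force: [-0.0, -0.8, -0.2]
grip_width: 64.0
finger_force: 0.0
```

```bash
python3 s.py; python3 - <<'E'
from h import *
im,d=bot.capture('scene'); P=pts('scene',d)
c=P.reshape(-1,3)
for nm,x0,x1 in(('near',465,505),('far',535,570)):
    q=c[(c[:,0]>x0)&(c[:,0]<x1)&(c[:,1]>-155)&(c[:,1]<-110)&(c[:,2]>54)&(c[:,2]<110)]; 
    print(nm,len(q),q[np.argsort(q[:,2])][:6].round().tolist())
b=im[132:228,250:378,::-1]; b=b[30:80,20:90]
cv2.imwrite('pics/c7.png',cv2.resize(b,(700,500),interpolation=2))
E
```

```text
[15.95, [-0.29, 0.544, 1.717, -0.247, 0.868, -0.334], [515.877, -141.423, 40.461], [-3.077, 0.178, 1.779], [-0.043, -0.825, -0.159], 63.999]
R cols x,y,z [[-0.204, 0.963, -0.178], [0.979, 0.195, -0.064], [-0.027, -0.187, -0.982]] tilt 0.19 az -1.712
near 24 [[503.0, -135.0, 59.0], [483.0, -135.0, 67.0], [483.0, -135.0, 71.0], [478.0, -131.0, 74.0], [475.0, -131.0, 76.0], [473.0, -134.0, 79.0]]
far 48 [[551.0, -121.0, 61.0], [548.0, -122.0, 63.0], [550.0, -138.0, 65.0], [548.0, -129.0, 66.0], [553.0, -118.0, 68.0], [551.0, -140.0, 68.0]]
```

View pics/c7.png

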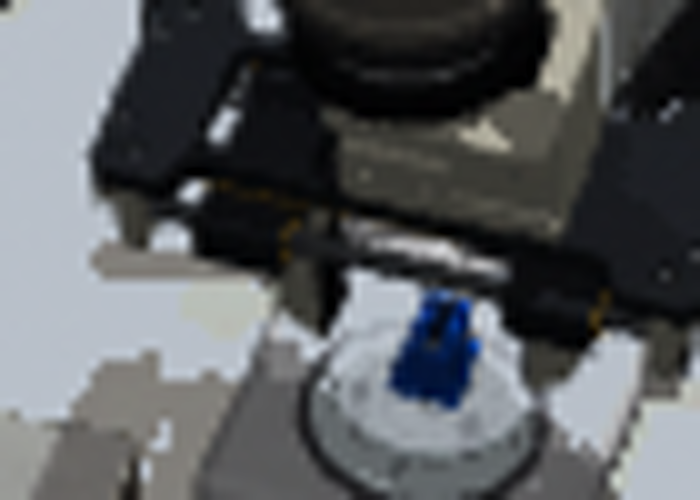

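Emit:
step_arm:
  deltas:
    - [0.5,0,0.004,0.006,0]
    - [0.3,0,0,0,0]
    - [0,0,0,0,0]
    - [0,0,0,0,0]
    - [0,0,0,0,0]
    - [0,0,0,0,0]
    - [0,0,0,0,0]
    - [0,0,0,0,0]

```text
time: 16.8
tool_pos: [517.5, -141.6, 37.0]
tcp_rot: [-3.076, 0.178, 1.779]
contact_force: [-0.2, -0.1, 1.4]
grip_width: 15.5
finger_force: 29.8
```

Emit:
step_arm:
  deltas:
    - [0,0,0,0,0]
    - [0,0,0,0,0]
    - [0,0,0,0,0]

```text
time: 17.1
tool_pos: [517.5, -141.6, 37.0]
tcp_rot: [-3.076, 0.178, 1.779]
contact_force: [-1.2, -0.1, 1.8]
grip_width: 15.9
finger_force: 29.8
```

```bash
python3 s.py
```

```text
[17.1, [-0.29, 0.552, 1.714, -0.248, 0.863, -0.332], [517.456, -141.613, 36.98], [-3.076, 0.178, 1.779], [-1.183, -0.131, 1.753], 15.916]
R cols x,y,z [[-0.204, 0.963, -0.177], [0.979, 0.195, -0.064], [-0.027, -0.187, -0.982]] tilt 0.19 az -1.716
```

Emit:
step_arm:
  deltas:
    - [0,-0.0035,-0.0013,-0.02,0]
    - [0,-0.007,-0.0026,-0.039,0]
    - [0,-0.0142,-0.005,-0.0786,0]
    - [0,-0.0142,-0.005,-0.0786,0]
    - [0,-0.0142,-0.005,-0.0786,0]
    - [0,-0.0142,-0.005,-0.0786,0]
    - [0,-0.0142,-0.005,-0.0786,0]
    - [0,0,0,0,0]

```text
time: 17.9
tool_pos: [520.1, -142.1, 273.7]
tcp_rot: [-3.086, 0.184, 1.778]
contact_force: [-1.1, -0.3, -0.9]
grip_width: 15.7
finger_force: 29.7
```

```bash
python3 s.py; python3 - <<'E'
from go import *
to((300,115,500),(181,115,640))
im,d=bot.capture('scene'); P=pts('scene',d); hsv=cv2.cvtColor(im,cv2.COLOR_RGB2HSV)
m=((hsv[...,0]>98)&(hsv[...,0]<130)&(hsv[...,1]>110))&(P[...,2]>150)&(P[...,2]<330)&(abs(P[...,0]-517)<50); print('blue',m.sum(),P[m].mean(0) if m.sum() else '', P[m].min(0) if m.sum() else '')
E
```

```text
[17.9, [-0.289, 0.311, 1.384, -0.19, 1.41, -0.464], [520.069, -142.122, 273.653], [-3.086, 0.184, 1.778], [-1.07, -0.263, -0.866], 15.696]
R cols x,y,z [[-0.202, 0.962, -0.183], [0.979, 0.195, -0.054], [-0.017, -0.19, -0.982]] tilt 0.192 az -1.658
(300, 115, 500) tool mm [ 250.5 -177.6 -267.4] share [0.501, -0.3552, -0.5347] rows 9.0
(181, 115, 640) tool mm [  -1.5 -124.1 -135.5] share [-0.0031, -0.2482, -0.2709] rows 4.0
blue 73 [ 519.10637287 -129.1344134   301.8380872 ] [ 507.13511517 -148.52176494  287.20453792]
```

Lens is lifted. Move to the tilting spot near the base.

Emit:
step_arm:
  deltas:
    - [0,0.05,-0.0355,-0.0535,0]
    - [0,0.05,-0.0355,-0.0535,0]
    - [0,0.05,-0.0355,-0.0535,0]
    - [0,0.05,-0.0355,-0.0535,0]
    - [0,0.05,-0.0355,-0.0535,0]
    - [0,0.05,-0.0355,-0.0535,0]
    - [0,0.05,-0.0355,-0.0535,0]
    - [0,0.05,-0.0355,-0.0535,0]

```text
time: 18.75
tool_pos: [342.4, 64.1, 450.7]
tcp_rot: [-3.074, 0.178, 1.78]
contact_force: [0.8, 0.4, -0.4]
grip_width: 15.9
finger_force: 29.7
```

Emit:
step_arm:
  deltas:
    - [0,0.05,-0.0355,-0.0535,0]
    - [0,0.05,-0.0355,-0.0535,0]
    - [0,0,-0.062,-0.068,0]
    - [0,0,-0.062,-0.068,0]
    - [0,0,-0.062,-0.068,0]
    - [0,0,-0.062,-0.068,0]
    - [0,0,0,0,0]

```text
time: 19.45
tool_pos: [180.1, 115.3, 641.7]
tcp_rot: [-3.084, 0.176, 1.779]
contact_force: [0.0, 0.1, -0.3]
grip_width: 15.9
finger_force: 29.7
```

```bash
python3 s.py
```

```text
[19.45, [0.461, -0.08, 0.807, -0.261, 2.498, 0.055], [180.077, 115.264, 641.669], [-3.084, 0.176, 1.779], [0.008, 0.112, -0.319], 15.881]
R cols x,y,z [[-0.204, 0.963, -0.175], [0.979, 0.197, -0.056], [-0.02, -0.182, -0.983]] tilt 0.185 az -1.68
```

Emit:
step_arm:
  deltas:
    - [0,-0.058,0.014,0.01,0]
    - [0,-0.058,0.014,0.01,0]
    - [0,-0.009,-0.003,-0.049,0]
    - [0,-0.009,-0.003,-0.049,0]
    - [0,-0.009,-0.003,-0.049,0]
    - [0,0,0,0,0]

```text
time: 20.05
tool_pos: [210.7, 57.7, 699.3]
tcp_rot: [-3.084, 0.181, 1.779]
contact_force: [0.5, 0.4, -0.9]
grip_width: 15.9
finger_force: 29.7
```

```bash
python3 s.py
```

```text
[20.05, [0.202, 0.022, 0.488, -0.397, 2.656, -0.35], [210.743, 57.715, 699.306], [-3.084, 0.181, 1.779], [0.527, 0.444, -0.858], 15.877]
R cols x,y,z [[-0.203, 0.962, -0.18], [0.979, 0.196, -0.057], [-0.019, -0.188, -0.982]] tilt 0.19 az -1.672
```

Emit:
step_arm:
  deltas:
    - [0,-0.018,-0.005,-0.096,0]
    - [0,-0.018,-0.005,-0.096,0]
    - [0,-0.018,0,-0.096,0]
    - [0,-0.018,0.005,-0.096,0]
    - [0,-0.018,0.01,-0.096,0]
    - [0,0,0,0,0]

```text
time: 20.65
tool_pos: [218.9, 21.7, 735.9]
tcp_rot: [3.086, 0.243, 1.779]
contact_force: [-0.4, 0.4, 0.2]
grip_width: 15.5
finger_force: 29.7
```

```bash
cat > rel.py <<'E'
from scipy.spatial.transform import Rotation as Ro
import numpy as np
from plant import bot
Rg=Ro.from_euler('xyz',[-3.076,.178,1.779]).as_matrix()
o=bot.get_obs(); R=Ro.from_euler('xyz',o['tcp_rot']).as_matrix()
L=Ro.from_euler('z',.2).as_matrix(); LF=R@Rg.T@L; lz,ly=LF[:,2],LF[:,1]
n=np.array([-.592,-.122,.797]); n/=np.linalg.norm(n); cy=np.cross([0,0,1],n); cy/=np.linalg.norm(cy)
print('lens z',lz.round(3),'tilt',np.arccos(lz[2]).round(3),'az',np.arctan2(-lz[1],-lz[0]).round(3),'err z',np.arccos(lz@n).round(3),'err y',np.arccos(abs(ly@cy)).round(3))
print('up in tool',(R.T@[0,0,1]).round(3))
E
python3 s.py; python3 rel.py
```

```text
[20.65, [0.117, 0.039, 0.309, -0.525, 2.656, -0.581], [218.859, 21.671, 735.937], [3.086, 0.243, 1.779], [-0.435, 0.446, 0.247], 15.529]
R cols x,y,z [[-0.201, 0.95, -0.24], [0.974, 0.219, 0.054], [0.104, -0.223, -0.969]] tilt 0.249 az -1.134
lens z [-0.13   0.037  0.991] tilt 0.135 az -0.276 err z 0.532 err y 0.067
up in tool [-0.24   0.054 -0.969]
```

Emit:
step_arm:
  deltas:
    - [0,0.08,0.02,0.0,0]
    - [0,0.08,0.02,0,0]
    - [0,0.08,0.01,0,0]
    - [0,0,0,0,0]

```text
time: 21.05
tool_pos: [219.5, 143.2, 706.5]
tcp_rot: [3.095, 0.246, 1.79]
contact_force: [-0.0, -0.6, -1.3]
grip_width: 15.9
finger_force: 29.7
```

```bash
python3 s.py; python3 rel.py
```

```text
[21.05, [0.605, 0.121, 0.361, -0.538, 2.648, -0.097], [219.541, 143.176, 706.501], [3.095, 0.246, 1.79], [-0.005, -0.635, -1.299], 15.91]
R cols x,y,z [[-0.211, 0.947, -0.243], [0.973, 0.228, 0.046], [0.099, -0.227, -0.969]] tilt 0.25 az -1.161
lens z [-0.122  0.041  0.992] tilt 0.129 az -0.32 err z 0.54 err y 0.073
up in tool [-0.243  0.046 -0.969]
```

Emit:
step_arm:
  deltas:
    - [0,-0.01,0.006,-0.098,0]
    - [0,-0.01,0.007,-0.098,0]
    - [0,-0.01,0.01,-0.098,0]
    - [0,-0.01,0.012,-0.098,0]
    - [0,0,0,0,0]

```text
time: 21.55
tool_pos: [231.8, 134.1, 754.0]
tcp_rot: [2.923, 0.34, 1.766]
contact_force: [-0.9, 0.4, -0.3]
grip_width: 15.8
finger_force: 29.7
```

```bash
python3 s.py; python3 rel.py
```

```text
[21.55, [0.744, 0.225, 0.038, -0.995, 2.657, -0.43], [231.759, 134.114, 754.028], [2.923, 0.34, 1.766], [-0.894, 0.39, -0.258], 15.791]
R cols x,y,z [[-0.182, 0.925, -0.334], [0.944, 0.26, 0.204], [0.276, -0.278, -0.92]] tilt 0.402 az -0.789
lens z [-0.299  0.092  0.95 ] tilt 0.318 az -0.298 err z 0.396 err y 0.17
up in tool [-0.334  0.204 -0.92 ]
```

Emit:
step_arm:
  deltas:
    - [0,-0.049,-0.051,-0.069,0]
    - [0,-0.049,-0.051,-0.069,0]
    - [0,-0.049,-0.051,-0.069,0]
    - [0,0,0,0,0]

```text
time: 21.95
tool_pos: [180.2, 43.9, 788.1]
tcp_rot: [2.851, 0.328, 1.762]
contact_force: [-0.6, 0.8, -0.4]
grip_width: 15.9
finger_force: 29.7
```

```bash
python3 s.py; python3 rel.py
```

```text
[21.95, [0.558, 0.07, 0.037, -0.996, 2.657, -0.656], [180.232, 43.85, 788.13], [2.851, 0.328, 1.762], [-0.551, 0.76, -0.401], 15.861]
R cols x,y,z [[-0.18, 0.929, -0.322], [0.923, 0.273, 0.272], [0.34, -0.248, -0.907]] tilt 0.435 az -0.63
lens z [-0.362  0.062  0.93 ] tilt 0.376 az -0.169 err z 0.325 err y 0.164
up in tool [-0.322  0.272 -0.907]
```

Emit:
step_arm:
  deltas:
    - [0,-0.009,-0.039,-0.075,0]
    - [0,-0.009,-0.039,-0.075,0]
    - [0,-0.009,-0.039,-0.075,0]
    - [0,0,0,0,0]

```text
time: 22.35
tool_pos: [134.4, 4.1, 802.4]
tcp_rot: [2.791, 0.332, 1.763]
contact_force: [-0.4, -0.6, -1.1]
grip_width: 15.6
finger_force: 29.7
```

```bash
python3 s.py; python3 rel.py
```

```text
[22.35, [0.478, -0.026, 0.037, -0.996, 2.657, -0.768], [134.371, 4.119, 802.41], [2.791, 0.332, 1.763], [-0.407, -0.635, -1.102], 15.59]
R cols x,y,z [[-0.181, 0.928, -0.326], [0.9, 0.29, 0.325], [0.396, -0.235, -0.888]] tilt 0.479 az -0.535
lens z [-0.415  0.048  0.909] tilt 0.431 az -0.115 err z 0.27 err y 0.174
up in tool [-0.326  0.325 -0.888]
```

Emit:
step_arm:
  deltas:
    - [0,0.031,-0.023,-0.076,0]
    - [0,0.031,-0.023,-0.076,0]
    - [0,0.031,-0.023,-0.076,0]
    - [0,0.031,-0.023,-0.076,0]
    - [0,0,0,0,0]

```text
time: 22.85
tool_pos: [101.0, -11.1, 809.1]
tcp_rot: [2.728, 0.317, 1.774]
contact_force: [0.4, 0.6, 0.2]
grip_width: 15.6
finger_force: 29.7
```

```bash
python3 s.py; python3 rel.py
```

```text
[22.85, [0.5, -0.091, 0.036, -0.996, 2.657, -0.778], [101.012, -11.072, 809.115], [2.728, 0.317, 1.774], [0.416, 0.564, 0.165], 15.587]
R cols x,y,z [[-0.192, 0.93, -0.312], [0.871, 0.308, 0.382], [0.452, -0.199, -0.87]] tilt 0.516 az -0.414
lens z [-0.466  0.01   0.885] tilt 0.485 az -0.022 err z 0.203 err y 0.172
up in tool [-0.312  0.382 -0.87 ]
```

Emit:
step_arm:
  deltas:
    - [0,0.054,-0.015,-0.072,0]
    - [0,0.054,-0.015,-0.072,0]
    - [0,0.054,-0.015,-0.072,0]
    - [0,0.054,-0.015,-0.072,0]
    - [0,0.054,-0.015,-0.072,0]
    - [0,0,0,0,0]

```text
time: 23.45
tool_pos: [66.0, 7.7, 825.3]
tcp_rot: [2.585, 0.358, 1.748]
contact_force: [-0.4, -0.2, 0.2]
grip_width: 15.6
finger_force: 29.7
```

```bash
python3 s.py; python3 rel.py
```

```text
[23.45, [-0.0, -0.217, 0.036, -0.443, 2.657, -0.743], [65.991, 7.746, 825.277], [2.585, 0.358, 1.748], [-0.4, -0.225, 0.218], 15.625]
R cols x,y,z [[-0.165, 0.922, -0.35], [0.803, 0.332, 0.495], [0.573, -0.2, -0.795]] tilt 0.651 az -0.335
lens z [-0.585  0.011  0.811] tilt 0.625 az -0.019 err z 0.134 err y 0.219
up in tool [-0.35   0.495 -0.795]
```

Emit:
step_arm:
  deltas:
    - [0,0.089,0.01,0,0]
    - [0,0.089,0.01,0,0]
    - [0,0.089,0.01,0,0]
    - [0,0.089,0.01,0,0]
    - [0,0.089,0.01,0,0]
    - [0,0.089,0.01,0,0]
    - [0,0.089,0.01,0,0]
    - [0,0.089,0.01,0,0]

```text
time: 24.25
tool_pos: [49.9, 299.5, 711.9]
tcp_rot: [2.563, 0.364, 1.75]
contact_force: [-0.6, 0.4, -0.1]
grip_width: 15.7
finger_force: 29.7
```

```bash
python3 s.py; python3 rel.py
```

```text
[24.25, [-0.981, -0.722, 0.453, 0.963, 2.657, -0.25], [49.854, 299.549, 711.902], [2.563, 0.364, 1.75], [-0.588, 0.41, -0.097], 15.683]
R cols x,y,z [[-0.167, 0.92, -0.356], [0.789, 0.341, 0.511], [0.591, -0.195, -0.782]] tilt 0.672 az -0.319
lens z [-0.602  0.007  0.798] tilt 0.646 az -0.012 err z 0.129 err y 0.228
up in tool [-0.356  0.511 -0.782]
```

```bash
python3 - <<'E'
from go import *
to((66,8,822),(300,8,760))
E
```

```text
(66, 8, 822) tool mm [-310.   -30.3  -19.7] share [-0.6199, -0.0606, -0.0393] rows 7.0
(300, 8, 760) tool mm [-17.  152.9 186.9] share [-0.034, 0.3058, 0.3738] rows 5.0
```

Emit:
step_arm:
  deltas:
    - [0,-0.0775,-0.0075,-0.004,0]
    - [0,-0.0775,-0.0075,-0.004,0]
    - [0,-0.0775,-0.0075,-0.004,0]
    - [0,-0.0775,-0.0075,-0.004,0]
    - [0,-0.0775,-0.0075,-0.004,0]
    - [0,-0.0775,-0.0075,-0.004,0]
    - [0,-0.0775,-0.0075,-0.004,0]
    - [0,-0.0775,-0.0075,-0.004,0]

```text
time: 25.05
tool_pos: [68.3, 16.1, 816.4]
tcp_rot: [2.566, 0.366, 1.751]
contact_force: [-0.8, -1.7, 0.5]
grip_width: 15.7
finger_force: 29.7
```

```bash
python3 s.py; python3 rel.py;python3 - <<'E'
from go import *
to((300,8,760))
E
```

```text
[25.05, [-0.057, -0.316, 0.241, -0.295, 2.543, -0.648], [68.274, 16.11, 816.394], [2.566, 0.366, 1.751], [-0.801, -1.674, 0.456], 15.666]
R cols x,y,z [[-0.167, 0.919, -0.358], [0.79, 0.342, 0.508], [0.589, -0.198, -0.783]] tilt 0.671 az -0.324
lens z [-0.6   0.01  0.8 ] tilt 0.644 az -0.016 err z 0.132 err y 0.23
up in tool [-0.358  0.508 -0.783]
(300, 8, 760) tool mm [-26.  151.7 182.3] share [-0.0521, 0.3035, 0.3646] rows 5.0
```

Emit:
step_arm:
  deltas:
    - [0,-0.009,0.05,0.061,0]
    - [0,-0.009,0.05,0.061,0]
    - [0,-0.009,0.05,0.061,0]
    - [0,-0.009,0.05,0.061,0]
    - [0,-0.009,0.05,0.061,0]
    - [0,-0.009,0.05,0.061,0]
    - [0,0,0,0,0]

```text
time: 25.75
tool_pos: [218.2, 14.3, 772.7]
tcp_rot: [2.585, 0.355, 1.747]
contact_force: [1.1, -0.8, 0.2]
grip_width: 15.8
finger_force: 29.7
```

```bash
python3 s.py; python3 rel.py
```

```text
[25.75, [-0.715, -0.375, 0.649, 0.289, 2.233, -0.74], [218.238, 14.259, 772.716], [2.585, 0.355, 1.747], [1.127, -0.834, 0.187], 15.784]
R cols x,y,z [[-0.164, 0.923, -0.348], [0.804, 0.33, 0.495], [0.572, -0.198, -0.796]] tilt 0.65 az -0.334
lens z [-0.584  0.01   0.812] tilt 0.624 az -0.017 err z 0.133 err y 0.216
up in tool [-0.348  0.495 -0.796]
```

Emit:
step_arm:
  deltas:
    - [0,-0.05,0.031,0.062,0]
    - [0,-0.05,0.031,0.062,0]
    - [0,-0.05,0.031,0.062,0]
    - [0,-0.05,0.031,0.062,0]
    - [0,-0.05,0.031,0.062,0]
    - [0,-0.05,0.031,0.062,0]
    - [0,-0.05,0.031,0.062,0]
    - [0,0,0,0,0]

```text
time: 26.55
tool_pos: [297.7, -14.2, 750.4]
tcp_rot: [2.578, 0.315, 1.741]
contact_force: [0.4, -0.9, 0.5]
grip_width: 15.7
finger_force: 29.7
```

```bash
python3 s.py; python3 rel.py
```

```text
[26.55, [-1.968, -0.467, 0.745, 1.312, 2.484, -1.009], [297.689, -14.216, 750.414], [2.578, 0.315, 1.741], [0.377, -0.857, 0.492], 15.658]
R cols x,y,z [[-0.161, 0.937, -0.31], [0.805, 0.306, 0.508], [0.571, -0.168, -0.804]] tilt 0.637 az -0.285
lens z [-0.584 -0.021  0.811] tilt 0.624 az 0.036 err z 0.102 err y 0.177
up in tool [-0.31   0.508 -0.804]
```

Emit:
step_arm:
  deltas:
    - [0,-0.061,-0.0555,0.004,0]
    - [0,-0.061,-0.0555,0.004,0]
    - [0,-0.061,-0.0555,0.004,0]
    - [0,-0.061,-0.0555,0.004,0]
    - [0,-0.061,-0.0555,0.004,0]
    - [0,-0.061,-0.0555,0.004,0]
    - [0,-0.061,-0.0555,0.004,0]
    - [0,-0.061,-0.0555,0.004,0]

```text
time: 27.35
tool_pos: [173.2, -313.4, 698.9]
tcp_rot: [2.583, 0.312, 1.759]
contact_force: [-0.2, -0.2, 0.6]
grip_width: 15.4
finger_force: 29.7
```

```bash
python3 s.py; python3 rel.py
```

```text
[27.35, [-1.956, -0.081, 0.82, 0.872, 2.269, -1.608], [173.205, -313.433, 698.895], [2.583, 0.312, 1.759], [-0.235, -0.164, 0.632], 15.444]
R cols x,y,z [[-0.178, 0.935, -0.307], [0.803, 0.318, 0.504], [0.569, -0.157, -0.807]] tilt 0.632 az -0.269
lens z [-0.579 -0.032  0.814] tilt 0.619 az 0.055 err z 0.092 err y 0.181
up in tool [-0.307  0.504 -0.807]
```

```bash
cat > fin.py <<'E'
from go import *
exec(open('rel.py').read().split("print('up")[0])
off=np.array([2.7,.8,-10.7]); F=np.array([574,228.5,134])+100*n
best=[]
for f in np.arange(-.4,.41,.02):
    R2=R@Ro.from_euler('z',f).as_matrix(); LF=R2@Rg.T@L
    best.append((max(np.arccos(LF[:,2]@n),np.arccos(abs(LF[:,1]@cy))),f,np.arccos(LF[:,2]@n),np.arccos(abs(LF[:,1]@cy))))
b=min(best); print('turn',np.round(b,3),'share',b[1]/(np.pi/2))
print('F',F.round(1),'lens now',(p+R@off).round(1))
E
python3 - <<'E'
from fin import *
to((420,-50,560),F+120*n-R@off)
E
```

```text
lens z [-0.579 -0.032  0.814] tilt 0.619 az 0.055 err z 0.092 err y 0.181
turn [0.094 0.16  0.094 0.094] share 0.10185916357881332
F [514.8 216.3 213.7] lens now [ 167.3 -309.   707.1]
(420, -50, 560) tool mm [245.1 211.9 211.3] share [0.4901, 0.4237, 0.4226] rows 8.0
[449.72535399 197.21177524 301.08067219] tool mm [305.3 -28.1 187.2] share [0.6106, -0.0562, 0.3743] rows 8.0
```

Emit:
step_arm:
  deltas:
    - [0,0.061,0.053,0.053,0]
    - [0,0.061,0.053,0.053,0]
    - [0,0.061,0.053,0.053,0]
    - [0,0.061,0.053,0.053,0]
    - [0,0.061,0.053,0.053,0]
    - [0,0.061,0.053,0.053,0]
    - [0,0.061,0.053,0.053,0]
    - [0,0.061,0.053,0.053,0]

```text
time: 28.15
tool_pos: [372.6, -106.4, 587.5]
tcp_rot: [2.592, 0.308, 1.754]
contact_force: [-0.4, -1.2, 0.1]
grip_width: 15.5
finger_force: 29.7
```

Emit:
step_arm:
  deltas:
    - [0,0.076,-0.007,0.047,0]
    - [0,0.076,-0.007,0.047,0]
    - [0,0.076,-0.007,0.047,0]
    - [0,0.076,-0.007,0.047,0]
    - [0,0.076,-0.007,0.047,0]
    - [0,0.076,-0.007,0.047,0]
    - [0,0.06,-0.007,0.037,0]
    - [0,0,0,0,0.09]

```text
time: 28.95
tool_pos: [397.3, 107.0, 366.1]
tcp_rot: [2.558, 0.235, 1.641]
contact_force: [-0.8, 0.0, -0.2]
grip_width: 15.8
finger_force: 29.7
```

```bash
python3 s.py; python3 - <<'E'
from fin import *
to(F+60*n-R@off)
E
```

```text
[28.95, [0.368, -0.258, 1.882, -0.416, 1.033, 0.353], [397.336, 107.024, 366.066], [2.558, 0.235, 1.641], [-0.839, 0.015, -0.234], 15.788]
R cols x,y,z [[-0.069, 0.97, -0.233], [0.824, 0.187, 0.535], [0.563, -0.155, -0.812]] tilt 0.624 az -0.269
lens z [-0.594 -0.032  0.804] tilt 0.637 az 0.053 err z 0.091 err y 0.093
turn [0.091 0.02  0.091 0.09 ] share 0.01273239544735185
F [514.8 216.3 213.7] lens now [391.8 111.5 374.6]
[484.85655357 204.55859276 252.99812779] tool mm [114.9  29.8 125.9] share [0.2299, 0.0595, 0.2519] rows 4.0
```

Emit:
step_arm:
  deltas:
    - [0,0.046,0.012,0.0504,0]
    - [0,0.046,0.012,0.0504,0]
    - [0,0.046,0.012,0.0504,0]
    - [0,0.046,0.012,0.0504,0]
    - [0,0.046,0.012,0.0504,0]
    - [0,0,0,0,0]
    - [0,0,0,0,0]

```text
time: 29.65
tool_pos: [487.7, 202.2, 257.6]
tcp_rot: [2.554, 0.232, 1.635]
contact_force: [-0.4, 0.6, 0.1]
grip_width: 15.9
finger_force: 29.7
```

```bash
python3 s.py; python3 - <<'E'
from fin import *
to(F-R@off)
LF=R@Rg.T@L; lm=p+R@off
print('expected block centre',lm+LF[:,2]*16,'top centre',lm+LF[:,2]*26)
ims=[]
for nm in('scene','wrist','top'):
    im,d=bot.capture(nm); P=pts(nm,d); hsv=cv2.cvtColor(im,cv2.COLOR_RGB2HSV)
    m=((hsv[...,0]>98)&(hsv[...,0]<130)&(hsv[...,1]>100))&(np.linalg.norm(P-lm,axis=2)<60)
    print(nm,'blue',m.sum(),P[m].mean(0).round(1) if m.sum() else '')
    c0=F-100*n; g=(np.linalg.norm(P-c0,axis=2)<45)&(im.min(2)>110); q=P[g]
    if len(q)>40:
        for _ in range(4):
            c=q.mean(0); nn=np.linalg.svd(q-c)[2][2]; nn*=np.sign(nn[2]); r=abs((q-c)@nn); q=q[r<max(2*np.median(r),1.5)]
        print(nm,'ring',len(q),c.round(1),((q.max(0)+q.min(0))/2).round(1),nn.round(3),'az',np.arctan2(-nn[1],-nn[0]).round(3))
    # lens points
    v=P-lm; a=v@LF[:,2]; rad=np.linalg.norm(v-a[...,None]*LF[:,2],axis=2); s=(abs(a)<9)&(rad<40)
    print(nm,'lens pts',s.sum()); 
    if s.sum()>60:
        q=P[s]; c=q.mean(0); e=np.linalg.svd(q-c)[2][2]; print('mean',c.round(1),'normal',(e*np.sign(e[2])).round(3))
    u,w=proj(nm,[lm])[0]; u,w=int(np.clip(u,50,462)),int(np.clip(w,45,339)); ims.append(cv2.resize(im[w-45:w+45,u-50:u+50,::-1],(266,240),interpolation=2))
    np.savez('f_'+nm+'.npz',im=im,d=d)
cv2.imwrite('pics/c8.png',np.hstack(ims))
E
```

```text
[29.65, [0.519, 0.098, 1.872, -0.617, 0.801, 0.739], [487.727, 202.174, 257.573], [2.554, 0.232, 1.635], [-0.417, 0.611, 0.1], 15.912]
R cols x,y,z [[-0.062, 0.971, -0.23], [0.822, 0.18, 0.54], [0.566, -0.155, -0.81]] tilt 0.627 az -0.268
lens z [-0.597 -0.031  0.801] tilt 0.641 az 0.052 err z 0.091 err y 0.092
turn [0.092 0.02  0.092 0.091] share 0.01273239544735185
F [514.8 216.3 213.7] lens now [482.2 206.6 266.1]
[520.37812675 211.87684806 205.19879402] tool mm [19.4  0.3 59.4] share [0.0388, 0.0007, 0.1188] rows 2.0
expected block centre [472.60700225 206.10029421 278.87290772] top centre [466.63300823 205.78756397 286.8862463 ]
scene blue 25 [474.7 219.  273. ]
scene ring 162 [571.7 228.  132.7] [572.2 227.1 133.7] [-0.592 -0.141  0.794] az 0.234
scene lens pts 243
mean [481.7 221.8 268.1] normal [-0.58   0.004  0.815]
wrist blue 850 [469.8 210.  284.3]
wrist ring 1846 [574.7 227.7 134.6] [575.6 226.2 134. ] [-0.588 -0.127  0.799] az 0.212
wrist lens pts 3533
mean [480.1 220.2 267.8] normal [-0.595  0.034  0.803]
top blue 32 [477.7 194.6 285.8]
top ring 176 [576.4 228.  135.3] [574.5 228.6 134. ] [-0.597 -0.126  0.792] az 0.207
top lens pts 170
mean [491.8 193.1 275.2] normal [-0.564 -0.079  0.822]
```

View pics/c8.png

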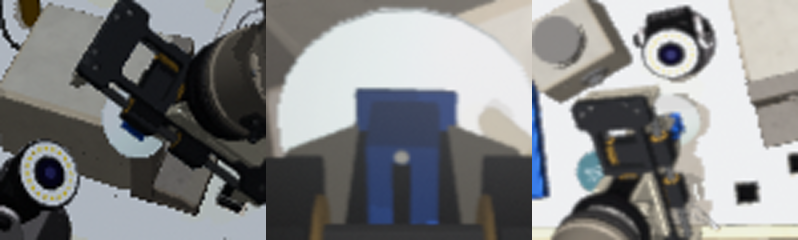

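Emit:
step_arm:
  deltas:
    - [0,0.009,0,0.03,0.01]
    - [0,0.01,0,0.03,0]
    - [0,0.01,0,0.03,0]
    - [0,0.008,0,0.028,0]
    - [0,0,0,0,0]
    - [0,0,0,0,0]
    - [0,0,0,0,0]

```text
time: 30.5
tool_pos: [521.7, 205.8, 207.4]
tcp_rot: [2.55, 0.217, 1.607]
contact_force: [0.0, -0.3, -0.0]
grip_width: 16.1
finger_force: 29.7
```

```bash
python3 s.py; python3 - <<'E'
from fin import *
from scipy.optimize import least_squares
to(F-R@off)
LF=R@Rg.T@L; lm=p+R@off; A=np.stack([LF[:,0],LF[:,1]],1)
for nm in('wrist','scene','top'):
    im,d=bot.capture(nm); P=pts(nm,d); v=P-lm; a=v@LF[:,2]; q=v@A
    s=(abs(a)<9)&(np.hypot(*np.moveaxis(q,-1,0))<45); Q=q[s]; 
    if len(Q)<50: print(nm,len(Q)); continue
    th=np.round(np.arctan2(Q[:,1],Q[:,0])/.12); rim=np.array([Q[th==k][np.argmax(np.hypot(*Q[th==k].T))] for k in np.unique(th) if (th==k).sum()>3])
    r=least_squares(lambda c:np.hypot(*(rim-c).T)-32.5,[0,0],loss='soft_l1'); print(nm,len(Q),'centre offset in lens axes',r.x.round(1),'rms',np.sqrt(np.mean(r.fun**2)).round(2),'axial mean',a[s].mean().round(1),'angles',len(rim))
    if nm=='wrist':
        hsv=cv2.cvtColor(im,cv2.COLOR_RGB2HSV); m=((hsv[...,0]>98)&(hsv[...,0]<130)&(hsv[...,1]>100))&(np.linalg.norm(v,axis=2)<50)
        print('block in lens axes: x,y',np.percentile(q[m],[2,98],axis=0).round(1).tolist(),'z',np.percentile(a[m],[2,50,98]).round(1),'(expect top 26)')
E
```

```text
[30.5, [0.488, 0.212, 1.886, -0.693, 0.685, 0.853], [521.708, 205.821, 207.401], [2.55, 0.217, 1.607], [0.039, -0.279, -0.038], 16.07]
R cols x,y,z [[-0.035, 0.976, -0.215], [0.825, 0.15, 0.545], [0.564, -0.158, -0.81]] tilt 0.626 az -0.273
lens z [-0.601 -0.027  0.799] tilt 0.646 az 0.045 err z 0.095 err y 0.095
turn [ 0.094 -0.02   0.094  0.094] share -0.012732395447351427
F [514.8 216.3 213.7] lens now [516.2 210.3 215.9]
[520.28908727 211.85607919 205.15185576] tool mm [ 6.4 -1.5  0.1] share [0.0128, -0.003, 0.0001] rows 1.0
wrist 3561 centre offset in lens axes [0.5 0.1] rms 0.26 axial mean 1.2 angles 31
block in lens axes: x,y [[-9.9, -6.1], [10.7, 14.7]] z [ 5.6 25.6 27. ] (expect top 26)
scene 209 centre offset in lens axes [ 0.2 -0.8] rms 0.98 axial mean 1.4 angles 26
top 146 centre offset in lens axes [1.9 1.6] rms 2.02 axial mean 1.0 angles 21
```

Emit:
step_arm:
  deltas:
    - [0,0.012,-0.003,0,0]
    - [0,0,0,0,0]
    - [0,0,0,0,0]
    - [0,0,0,0,0]
    - [0,0,0,0,0]
    - [0,0,0,0,0]

```text
time: 31.25
tool_pos: [520.2, 211.3, 204.3]
tcp_rot: [2.551, 0.217, 1.607]
contact_force: [0.2, -0.7, -0.2]
grip_width: 15.6
finger_force: 29.7
```

```bash
python3 - <<'E'
from fin import *
im,d=bot.capture('scene'); P=pts('scene',d); hsv=cv2.cvtColor(im,cv2.COLOR_RGB2HSV)
m=((hsv[...,0]>12)&(hsv[...,0]<32)&(hsv[...,1]>120)&(hsv[...,2]>80)&(abs(P[...,2]-103)<12)&(P[...,1]<-90)&(P[...,0]<700)); print('arm dot',m.sum(),P[m].mean(0).round())
print('err mm',np.linalg.norm(p+R@off-F).round(1),o['finger_force'],np.abs(o['dq']).max())
E
```

```text
lens z [-0.6   -0.027  0.8  ] tilt 0.644 az 0.044 err z 0.096 err y 0.096
turn [ 0.095 -0.02   0.095  0.094] share -0.012732395447351427
F [514.8 216.3 213.7] lens now [514.8 215.7 212.9]
arm dot 6 [ 618. -185.  106.]
err mm 1.0 29.70396101474762 0.0009313224216513148
```

```bash
python3 -c "
from plant import bot
print(bot.close_job())"
```

```text
the job is handed in; nothing more can be done
None
```

I handed the job in at about 31 s with the lens still gripped and motionless in front of the camera; no verdict came back. By my measurements its middle is about 1 mm from the focus point, tilt and level are each off by about 0.10 rad (limit 0.17), and the swing arm is back at about 1.3 rad. I also viewed 9 pictures. The first sweep at the knob missed because the fingertips sit about 30 mm further back than stated. The tilt came from pushing against the wrist joint limits.

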